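# Hook the drying shelf onto the slotted upright

## Task

Take the small aluminium hook-on shelf from the bench, put both its claws through the two slots of the upright and press it down until it is fully home and the spring catch has snapped out over its heel, then let go. The slotted strip has side play in its frame, so feel for the slots and press gently: never push the shelf against the upright with more than 40 N. Leave the wax tree, the wax tub and the tape roll where they are.

Things in the scene. Friction and masses are not known exactly. Their poses are not given: they have to be found in the camera images.
- upright: Fixed slotted upright: grey base 150x150x10 mm (x -60 to 90), grey channel 64 mm wide, 211 high, its front a bare steel slotted strip 40 mm wide. Origin on the bench below the middle of the front; z up, y sideways, front looks along -x; strip's front face is the plane x = 0. Strip 5 mm thick, 25 mm hollow behind; two slots, 8 mm wide, one over the other: z 105-133 and z 150-178 mm.
- home (a point): Point on the upright (its axes) at x 0, y 0, z 79 mm: where the shelf's origin comes when fully home and the strip stands in the middle. The strip (slots and catch with it) has been set up to 5 mm to either side along y and stays there; this offset is NOT in this point or any measured pose: find it by feel or camera. Claws enter with the shelf 14 to 20 mm above home (17 best).
- shelf_arm: Loose aluminium hook-on shelf, 143x84x86 mm, 0.2 to 0.33 kg, standing on its tray. Origin at the foot of the back edge, mid thickness; x forward to the claws, z up. Upright grip plate 10 mm thick (y +-5), x -57 to -7, z 0 to 86. Tray x -128 to -28, y +-42, with 11 mm high rim. Back edge x = 0 from z 20 to 86; rounded heel 5 mm high at the foot, notch for the catch above it.
- grip (a point): On the shelf at x -42, y 0, z 70 mm (its axes): good place to grasp the 10 mm grip plate from above, fingers closing along y; the plate's top edge is 16 mm higher. Near the centre of mass in x.
- claws (a point): On the shelf at x 15, y 0, z 71 mm: tip of the upper claw; the lower is 45 mm beneath. Claws 5 mm thick (y), ends tapered. Each has a neck 8 mm high (undersides z 71 and 26) and, from x 7 mm on, a lip reaching 14 mm below the neck. They go in along the upright's +x, axes parallel, until the back edge meets the strip; then the shelf drops straight down till the necks sit on the slots' lower edges.
- catch (a joint): Brass spring catch, a nose 4 mm proud of the strip, 86 to 94 mm above the bench, in line with the slots. 0 = fully out; grows to 4 mm (in m) as the descending heel pushes it in; back to about 0 when it snaps out over the heel, with the shelf under 2 mm above home. Passing it takes about 6 to 15 N downwards, more than the shelf's weight; home is a hard stop.
- wax_tree: bystander: wax tree on a black round rubber base, 100 mm across, 150 mm high; origin under its middle
- wax_tub: bystander: white tub 71 mm across, 76 mm high; origin under its middle
- tape_roll: bystander: roll of masking tape lying flat, 96 mm across, 25 mm high; origin under its middle

How it is judged (in metres and radians):
On the way:
1. the shelf's claws are through the slots (back edge within 4 mm of the strip) while it is still raised at least 10 mm above home (x of shelf_arm in the frame of upright between -0.004 and 0.003 m and y of shelf_arm in the frame of upright between -0.009 and 0.009 m and angle between the x axis of shelf_arm and the x axis of upright, either way round below 0.1 rad and angle between shelf_arm's own z axis and vertical below 0.1 rad and z of shelf_arm in the frame of upright between 0.089 and 0.103 m), for 0.1 s.
At the end, for the whole second after the job is handed in: The shelf hangs at rest on the upright, released: origin 79 mm (-2.5/+2.2) above the upright's, back edge within 4 mm of the strip, within 9 mm of the upright's middle, straight and level within 0.1 rad; catch out (under 1.2 mm); bystanders within 20 mm of their places (x of shelf_arm in the frame of upright between -0.004 and 0.003 m and y of shelf_arm in the frame of upright between -0.009 and 0.009 m and angle between the x axis of shelf_arm and the x axis of upright, either way round below 0.1 rad and angle between shelf_arm's own z axis and vertical below 0.1 rad and z of shelf_arm in the frame of upright between 0.0765 and 0.0812 m and value of joint catch below 0.0012 m and linear speed of shelf_arm below 0.01 m/s and distance of each of wax_tree, wax_tub, tape_roll from where it was at the start of the episode below 0.02 m); the robot touches nothing.
It fails at once if the shelf is pushed against the upright with more than 40 N (contact force between shelf_arm and upright above 40 N).
It fails at once if the wax tree is moved more than 20 mm (distance of wax_tree from where it was at the start of the episode above 0.02 m).
It fails at once if the wax tub is moved more than 20 mm (distance of wax_tub from where it was at the start of the episode above 0.02 m).
It fails at once if the tape roll is moved more than 20 mm (distance of tape_roll from where it was at the start of the episode above 0.02 m).
It also fails if it takes over 72 s, if anything falls off the work surface, if the arm or the gripper's body presses on something with over 40 N, if the wrist force passes 120 N, or if a joint passes its speed limit or range.

## Robot

A 7-joint arm with a two-finger parallel gripper is mounted at the origin on a cart in front of the work surface, level with it; the furniture and walls round the work are solid. World frame = base frame: x ahead of the robot, y to its left, z up, the work surface at z = 0. Lengths are in mm, angles in rad, forces in N, time in s.
With the tool pointing down it reaches from about 425 to 800 mm from the base axis. Payload 8.3 kg.
Tool frame: the origin (TCP) lies at the very end of the fingers, on their centre line; the grasp point (between the pads) lies 19 mm behind it; z points along the fingers, x is the direction in which the jaws open and shut, and the axes are right-handed (so a half turn about z gives the same grasp; the last joint's range is limited). The gripper opens to 85 mm and grips with 20 to 120 N. Pads are 22 mm wide; open, the fingers measure 114 mm over their backs; the gripper's body (76 mm by 85 mm) begins 54 mm behind the grasp point. The pads swing forward as they close: fully open they stand 13 mm farther back than shut.
Start: joints at [-1.396, 0.383, 0.016, 1.37, -0.006, 1.388, -0.046], TCP at [147.176, 607.406, 231.279] pointing down, gripper open.
Joint ranges: [-2.95, 2.95], [-0.25, 2.06], [-1.52, 1.56], [0.18, 2.33], [-1.44, 4.58], [0.02, 2.06], [-3.01, 3.01]. Speed limits (rad/s): [2.39, 2.39, 3.01, 3.01, 3.14, 3.14, 3.14].

## Interface

Orientations are given as a 3x3 rotation matrix whose columns are the frame's x, y, z axes.
In Python, from cell import manip gives the robot as it stands.
- The arm moves only by the tool drive_tool, never from a script. Its argument "plan" is a list of rows, each an object of numbers: "dx", "dy", "dz": the shift along the tool's x, y, z in m; "ax", "ay", "az": the turn, a rotation vector about the tool's x, y, z in degrees. A call has 1 to 20 rows; each row is the pose to reach, as a shift and turn from the pose measured when the call began, along the tool's axes at that moment; what a row does not reach only later rows make up. A row lasts 1/10 s, in which the tool goes at most 50 mm and 8.59 degrees, less where a joint would pass 70% of its speed; a pose out of reach is approached as far as the arm can. A call with a gripper value outside its range is refused whole. "jaw" is the closure in counts, from 0 (fully open) to 255 (shut), set as the call begins (left out, the last holds). The fingers move at their own pace and stop on an object; "newtons" is the grip in N (left out, the last holds). Time passes only in rows, so rows that repeat a pose let the fingers close. It gives the time, the measured TCP pose, the force and the opening at its end, in the units of the state.
- manip.read_state(): the state, without advancing time (a new reading comes with each control period).
- manip.camera(name): name is "side" or "top" or "wrist"; returns a dict with "pixels" (480x640x3 uint8, red, green, blue), "camera_matrix" (3x3 intrinsics, pixels), "cam_to_world" (4x4, takes a point from camera to world coordinates). Camera axes: x right, y up, looking along -z (the intrinsics and any distortion apply to the point x, -y, -z); pixel columns grow to the right and rows downward; lengths in mm; the calibration is good to about 2 mm. The wrist camera is an equidistant fisheye: a pixel r from the principal point sees the ray r / f radians off the axis. A picture is of the moment at which its call begins. There is no depth.
- manip.close_job(): hands the job in, once; it reports no verdict.
The state is a dict: "clock": time; "joint_positions": joint angles; "qd": joint speeds; "joint_torque": joint torques, N m; "eef_pos": TCP position; "tool_rot": TCP orientation; "wrist_force": force on the tool from outside, world axes, zero at the start; "ft_torque": the same for the moment, N m; "width": opening from 0.0 (shut) to 1.0 (fully open).
Only numpy, scipy, OpenCV 4.12 (cv2) and the standard library are available. Lean on these libraries where they do the work, as an engineer would, in place of code of your own. Each camera call takes 0.05 s, during which the arm holds its last target.

## Working session

There is one attempt and no reset: what is moved stays moved. The work goes in short steps, Python scripts to look and compute and a tool call to move; the robot and the scene stay as the last step left them, time stands still between calls to the robot, and variables do not carry over. Pictures are saved under pics/ and viewed, and the job is handed in when it is done.

Besides the shell and the picture viewer there is one more tool, called after ">>>" by a JSON object that holds its "fn" and its "kwargs". drive_tool: Moves the arm, as the interface text tells. Its arguments: {"type":"object","properties":{"plan":{"type":"array","items":{"type":"object","properties":{"dx":{"type":"number"},"dy":{"type":"number"},"dz":{"type":"number"},"ax":{"type":"number"},"ay":{"type":"number"},"az":{"type":"number"}}}},"jaw":{"type":"number"},"newtons":{"type":"number"}},"required":["plan"]}

```bash
mkdir -p pics; ls
python3 - <<'E'
from cell import manip
import cv2,numpy as np
s=manip.read_state();print(s)
for n in("side","top","wrist"):
    c=manip.camera(n);cv2.imwrite(f"pics/{n}0.png",c["pixels"][:,:,::-1]);print(n,c["camera_matrix"].tolist(),np.round(c["cam_to_world"],4).tolist(),[k for k in c])
E
```

```text
pics
{'clock': 0.0, 'joint_positions': array([-1.39589694,  0.3842529 ,  0.01639006,  1.37114419, -0.00629672,
        1.38820157, -0.04652151]), 'qd': array([ 0.00168441,  0.0004184 ,  0.0004199 , -0.00081444,  0.00051604,
        0.00040522,  0.00091584]), 'joint_torque': array([-5.93565619e-04, -6.27594066e+01,  8.43984727e-01, -3.71816254e+01,
        1.65629218e-02,  1.42439775e-02,  8.51660246e-06]), 'eef_pos': array([147.08567082, 606.9329686 , 230.27431846]), 'tool_rot': array([[ 2.35536923e-01,  9.71865312e-01, -4.16877646e-04],
       [ 9.71863433e-01, -2.35537288e-01, -1.91141528e-03],
       [-1.95582844e-03,  4.50607342e-05, -9.99998086e-01]]), 'wrist_force': array([-0.17787646,  0.6231964 , -0.37473718]), 'ft_torque': array([-0.02358781, -0.00140971,  0.01983224]), 'width': 1.0004393188784033}
side [[484.4277063397405, 0.0, 318.4907184635382], [0.0, 484.4277063397405, 240.23375024749], [0.0, 0.0, 1.0]] [[-0.9464, 0.1345, -0.2936, 312.0068], [-0.3227, -0.4261, 0.8452, 713.9402], [-0.0115, 0.8946, 0.4467, 479.3257], [0.0, 0.0, 0.0, 1.0]] ['pixels', 'camera_matrix', 'cam_to_world']
top [[436.7240227698106, 0.0, 321.1444786570653], [0.0, 436.7240227698106, 237.36584105011625], [0.0, 0.0, 1.0]] [[-0.0185, 0.9887, -0.1486, 438.6548], [-0.9993, -0.0231, -0.0289, -70.5451], [-0.032, 0.1479, 0.9885, 919.6918], [0.0, 0.0, 0.0, 1.0]] ['pixels', 'camera_matrix', 'cam_to_world']
wrist [[371.64829954431775, 0.0, 310.8621680955369], [0.0, 371.64829954431775, 237.45234591816876], [0.0, 0.0, 1.0]] [[0.234, -0.919, -0.3173, 64.67], [0.9722, 0.2208, 0.0774, 627.69], [-0.0011, -0.3266, 0.9452, 375.3175], [0.0, 0.0, 0.0, 1.0]] ['pixels', 'camera_matrix', 'cam_to_world']
```

View pics/side0.png

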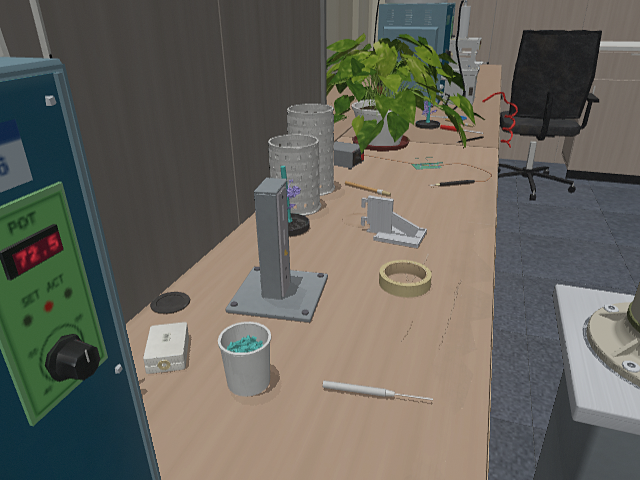

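View pics/top0.png

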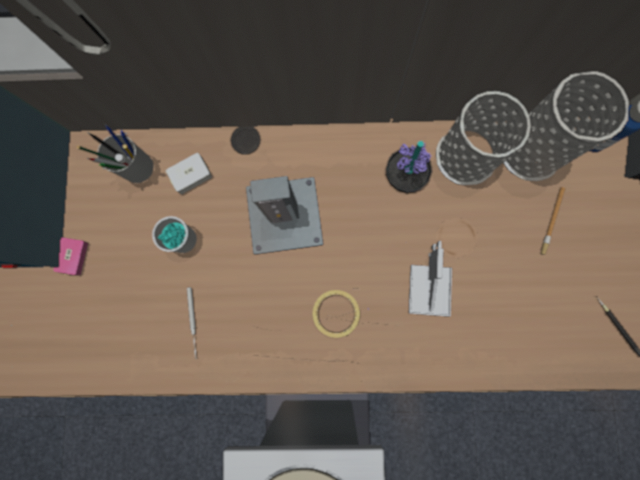

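View pics/wrist0.png

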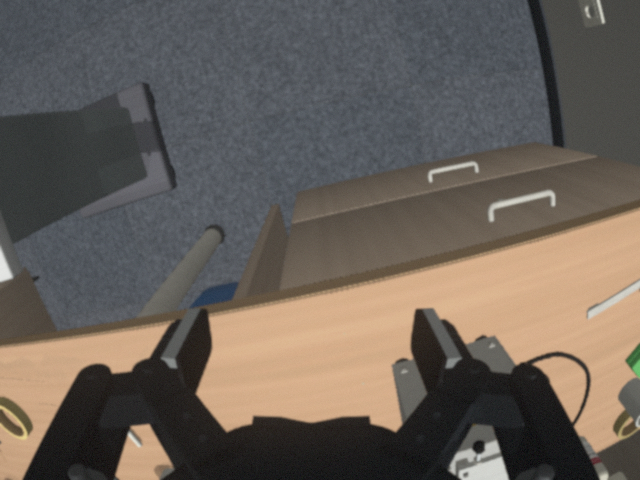

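The side view shows the upright (about 275,240) with its strip facing the robot, the shelf at (395,220), the tape at (405,278) and the tub at (246,358). In the top view the upright base is around (285,215), and the shelf is around (432,280) with its claws pointing up the image (+x). I'll zoom in for the corners.

Run:
```python
import cv2,numpy as np
t=cv2.imread("pics/top0.png");s=cv2.imread("pics/side0.png")
a=cv2.resize(t[165:265,235:335],None,fx=6,fy=6,interpolation=cv2.INTER_CUBIC)
b=cv2.resize(t[230:330,390:470],None,fx=6,fy=6,interpolation=cv2.INTER_CUBIC)
cv2.imwrite("pics/zt_up.png",a);cv2.imwrite("pics/zt_sh.png",b)
cv2.imwrite("pics/zs_up.png",cv2.resize(s[170:325,220:335],None,fx=3.8,fy=3.8,interpolation=cv2.INTER_CUBIC))
cv2.imwrite("pics/zs_sh.png",cv2.resize(s[185:255,350:440],None,fx=8,fy=8,interpolation=cv2.INTER_CUBIC))
```

```text
(no output)
```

View pics/zt_up.png

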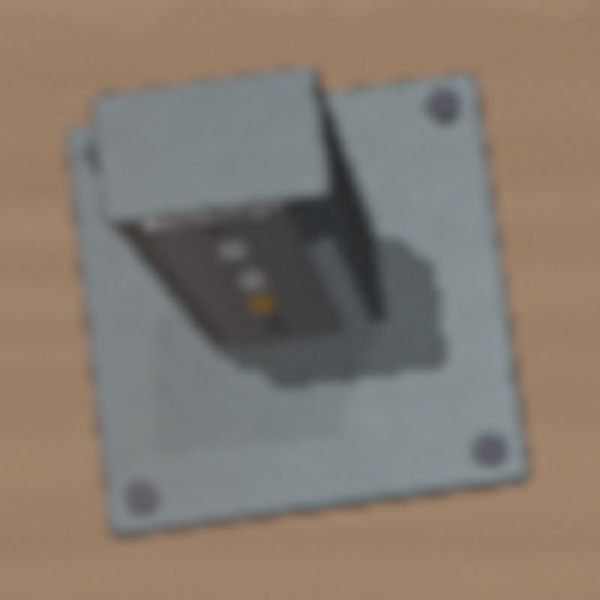

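View pics/zt_sh.png

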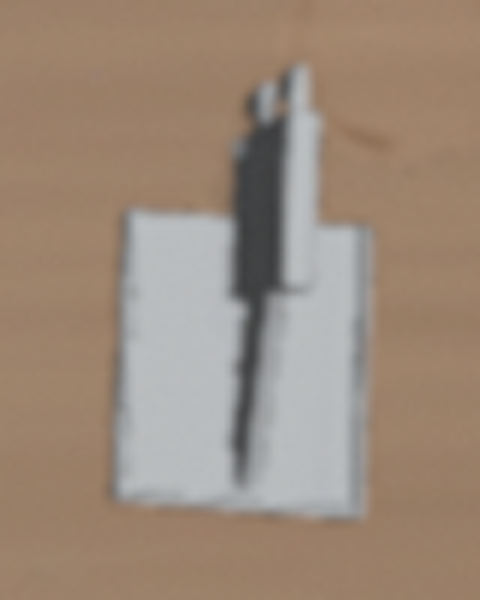

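View pics/zs_up.png

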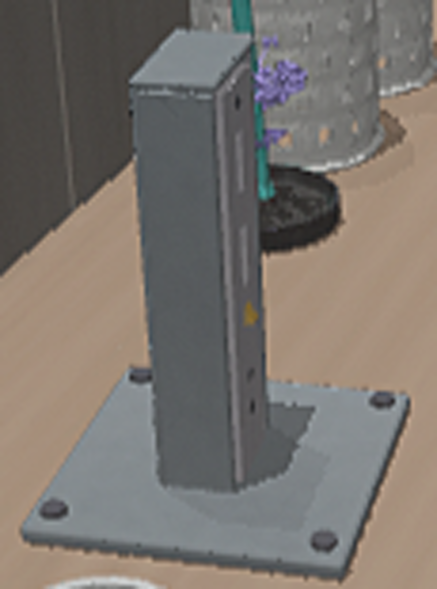

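View pics/zs_sh.png

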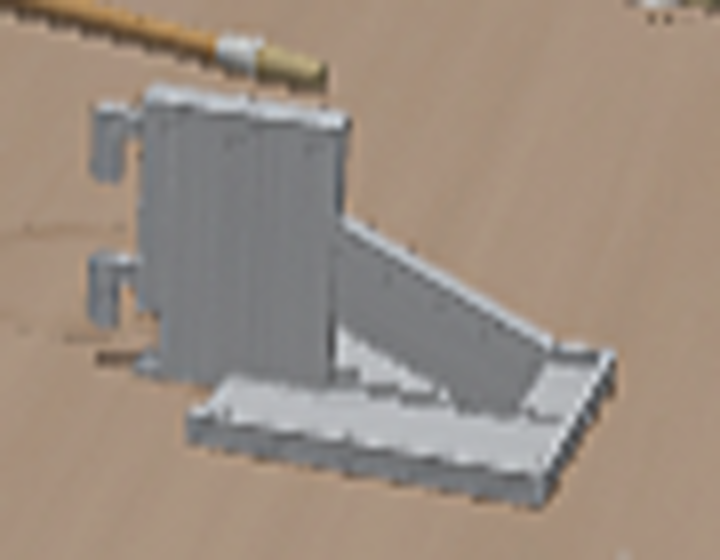

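```bash
cat > h.py <<'E'
import numpy as np,cv2
from cell import manip
K={'top':[436.724,321.144,237.366],'side':[484.428,318.491,240.234]}
T={'top':np.array([[-0.0185,0.9887,-0.1486,438.6548],[-0.9993,-0.0231,-0.0289,-70.5451],[-0.032,0.1479,0.9885,919.6918]]),
'side':np.array([[-0.9464,0.1345,-0.2936,312.0068],[-0.3227,-0.4261,0.8452,713.9402],[-0.0115,0.8946,0.4467,479.3257]])}
def ray(c,p):
    f,cx,cy=K[c];d=np.array([(p[0]-cx)/f,-(p[1]-cy)/f,-1.]);return T[c][:,3],T[c][:,:3]@d
def onz(c,p,z):
    o,d=ray(c,p);return o+d*(z-o[2])/d[2]
def proj(c,P):
    q=T[c][:,:3].T@(np.asarray(P)-T[c][:,3]);f,cx,cy=K[c];return np.array([cx-f*q[0]/q[2],cy+f*q[1]/q[2]])
E
python3 - <<'E'
from h import *
def poly(c,pts,z,o,s):
    return np.array([onz(c,(o[0]+(p[0]+.5)/s-.5,o[1]+(p[1]+.5)/s-.5),z)[:2] for p in pts])
def show(n,Q):
    print(n,Q.round(1).tolist(),'center',Q.mean(0).round(1))
    for i in range(4):
        d=Q[(i+1)%4]-Q[i];print('  len',np.hypot(*d).round(1),'ang',np.degrees(np.arctan2(d[1],d[0])).round(2))
show('base top',poly('top',[(475,75),(525,478),(113,532),(70,130)],10,(235,165),6))
show('chan top top',poly('top',[(315,70),(328,197),(105,220),(97,97)],211,(235,165),6))
show('base side',poly('side',[(410,398),(345,572),(22,533),(130,370)],10,(220,170),3.8))
show('chan top side',poly('side',[(180,30),(250,43),(212,95),(132,86)],211,(220,170),3.8))
show('tray top',poly('top',[(130,212),(372,228),(362,517),(115,500)],11,(390,230),6))
show('plate top',poly('top',[(289,115),(322,115),(312,290),(282,288)],86,(390,230),6))
show('plate side',poly('side',[(150,86),(350,116),(345,128),(147,98)],86,(350,185),8))
# claws tips in top, z~71+8=79 top of the neck
print('claw top',poly('top',[(300,68)],79,(390,230),6))
E
```

```text
base top [[707.0, -30.5], [560.7, -45.7], [544.9, 99.4], [690.6, 115.6]] center [625.8  34.7]
  len 147.0 ang -174.07
  len 145.9 ang 96.23
  len 146.6 ang 6.34
  len 146.9 ang -83.61
chan top top [[650.4, 5.5], [613.8, 2.1], [608.9, 64.5], [644.3, 66.9]] center [629.3  34.8]
  len 36.7 ang -174.74
  len 62.5 ang 94.52
  len 35.5 ang 3.93
  len 61.7 ang -84.32
base side [[557.2, -41.8], [538.9, 106.0], [685.5, 122.8], [703.4, -24.9]] center [621.3  40.5]
  len 149.0 ang 97.09
  len 147.6 ang 6.51
  len 148.7 ang -83.08
  len 147.1 ang -173.38
chan top side [[647.0, 9.0], [610.8, 15.8], [601.8, 78.0], [637.2, 78.3]] center [624.2  45.3]
  len 36.8 ang 169.41
  len 62.9 ang 98.24
  len 35.4 ang 0.48
  len 70.0 ang -81.95
tray top [[513.2, -229.6], [505.9, -312.0], [408.2, -302.6], [415.4, -219.7]] center [ 460.7 -266. ]
  len 82.8 ang -95.04
  len 98.2 ang 174.47
  len 83.1 ang 85.07
  len 98.3 ang -5.75
plate top [[536.8, -268.2], [536.6, -278.6], [481.3, -272.2], [482.1, -262.9]] center [ 509.2 -270.5]
  len 10.4 ang -91.29
  len 55.7 ang 173.38
  len 9.4 ang 84.99
  len 55.0 ang -5.58
plate side [[537.0, -275.4], [479.8, -269.5], [479.4, -260.5], [535.6, -266.3]] center [ 507.9 -267.9]
  len 57.5 ang 174.14
  len 9.0 ang 92.46
  len 56.6 ang -5.89
  len 9.2 ang -81.56
claw top [[ 552.79071177 -274.25666336]]
```

```bash
cat >> h.py <<'E'
def delta(pw):  # world point -> tool-frame shift (m) from present pose
    s=manip.read_state();return (s['tool_rot'].T@(np.asarray(pw)-s['eef_pos'])/1000).round(3)
def st():
    s=manip.read_state();R=s['tool_rot'];print('t',round(s['clock'],2),'tcp',s['eef_pos'].round(1),'xang',np.degrees(np.arctan2(R[1,0],R[0,0])).round(2),'z',R[:,2].round(4),'F',s['wrist_force'].round(2),'T',s['ft_torque'].round(2),'w',round(s['width'],4));print('q',s['joint_positions'].round(3));return s
E
python3 - <<'E'
from h import *
st()
for n,p,z in(('tape',(336,314),12),('tub',(172,233),76),('tree base',(409,171),10)):print(n,onz('top',p,z).round(0))
w=[(147,607,230),(250,430,260),(440,200,260),(460,40,260)]
for a,b in zip(w,w[1:]):
    n=int(np.ceil(np.linalg.norm(np.subtract(b,a))/42))
    for i in range(1,n+1):print(delta(np.array(a)+(np.subtract(b,a))*i/n))
E
```

```text
t 0.15 tcp [147.1 607.  230.5] xang 76.38 z [-3.0e-04 -1.5e-03 -1.0e+00] F [ 0.03 -0.11  0.04] T [ 0.04 -0.04  0.02] w 0.9988
q [-1.396  0.384  0.016  1.371 -0.006  1.388 -0.047]
tape [416. -71.  12.]
tub [581. 249.  76.]
tree base [ 715. -235.   10.]
[-0.03   0.028 -0.005]
[-0.059  0.057 -0.011]
[-0.089  0.085 -0.017]
[-0.118  0.113 -0.023]
[-0.148  0.142 -0.029]
[-0.17   0.172 -0.029]
[-0.193  0.201 -0.029]
[-0.215  0.231 -0.029]
[-0.237  0.261 -0.029]
[-0.26   0.291 -0.029]
[-0.282  0.321 -0.029]
[-0.304  0.351 -0.029]
[-0.327  0.381 -0.029]
[-0.364  0.395 -0.029]
[-0.402  0.409 -0.029]
[-0.44   0.423 -0.029]
[-0.477  0.438 -0.029]
```

>>> {"fn": "drive_tool", "kwargs": {"plan": [{"dx":-0.03,"dy":0.028,"dz":-0.005,"az":-4},{"dx":-0.059,"dy":0.057,"dz":-0.011,"az":-8},{"dx":-0.089,"dy":0.085,"dz":-0.017,"az":-8},{"dx":-0.118,"dy":0.113,"dz":-0.023,"az":-8},{"dx":-0.148,"dy":0.142,"dz":-0.029,"az":-8},{"dx":-0.17,"dy":0.172,"dz":-0.029,"az":-8},{"dx":-0.193,"dy":0.201,"dz":-0.029,"az":-8},{"dx":-0.215,"dy":0.231,"dz":-0.029,"az":-8},{"dx":-0.237,"dy":0.261,"dz":-0.029,"az":-8},{"dx":-0.26,"dy":0.291,"dz":-0.029,"az":-8},{"dx":-0.282,"dy":0.321,"dz":-0.029,"az":-8},{"dx":-0.304,"dy":0.351,"dz":-0.029,"az":-8},{"dx":-0.327,"dy":0.381,"dz":-0.029,"az":-8},{"dx":-0.364,"dy":0.395,"dz":-0.029,"az":-8},{"dx":-0.402,"dy":0.409,"dz":-0.029,"az":-8},{"dx":-0.44,"dy":0.423,"dz":-0.029,"az":-8},{"dx":-0.477,"dy":0.438,"dz":-0.029,"az":-8},{"dx":-0.477,"dy":0.438,"dz":-0.029,"az":-8},{"dx":-0.477,"dy":0.438,"dz":-0.029,"az":-8}]}}

```text
invalid input
```

Run:
```python
from h import *
import pickle
st()
c=manip.camera("wrist");pickle.dump(c,open('w1.pkl','wb'));cv2.imwrite("pics/wrist1.png",c["pixels"][:,:,::-1]);st()
print(c['cam_to_world'].round(3).tolist())
```

```text
t 0.15 tcp [147.1 607.  230.5] xang 76.38 z [-3.0e-04 -1.5e-03 -1.0e+00] F [ 0.03 -0.11  0.04] T [ 0.04 -0.04  0.02] w 0.9988
q [-1.396  0.384  0.016  1.371 -0.006  1.388 -0.047]
t 0.2 tcp [147.2 607.1 230.7] xang 76.38 z [-3.0e-04 -1.2e-03 -1.0e+00] F [-0.91 -1.11  0.85] T [ 0.   -0.05 -0.02] w 1.0018
q [-1.396  0.384  0.016  1.371 -0.006  1.388 -0.046]
[[0.234, -0.919, -0.317, 64.678], [0.972, 0.221, 0.077, 627.722], [-0.001, -0.327, 0.945, 375.45], [0.0, 0.0, 0.0, 1.0]]
```

View pics/wrist1.png

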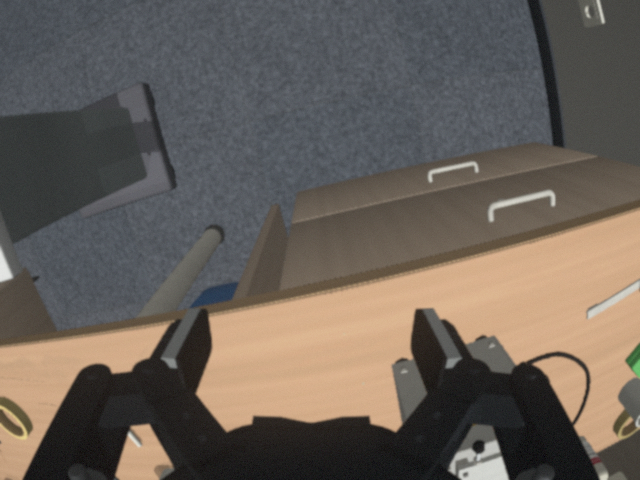

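The call was refused and the arm did not move. I'll try one short row with every key filled in.

>>> {"fn": "drive_tool", "kwargs": {"plan": [{"dx":-0.03,"dy":0.028,"dz":-0.005,"ax":0,"ay":0,"az":-4}]}}

```text
clock: 0.3
eef_pos: [162.8, 573.3, 233.3]
tool_rot: [[0.16, 0.987, -0.003], [0.987, -0.16, -0.003], [-0.004, -0.003, -1.0]]
wrist_force: [-0.1, -0.3, 0.3]
width: 1.004
```

Run:
```python
from h import *
st()
w=[(163,573,234),(250,430,260),(440,200,260),(460,40,260)]
for a,b in zip(w,w[1:]):
    n=int(np.ceil(np.linalg.norm(np.subtract(b,a))/43))
    for i in range(1,n+1):print(delta(np.array(a)+(np.subtract(b,a))*i/n).tolist())
```

```text
t 0.3 tcp [162.8 573.3 233.3] xang 80.82 z [-0.0033 -0.0032 -1.    ] F [-0.15 -0.34  0.26] T [ 0.03 -0.03  0.07] w 1.0036
q [-1.354  0.322  0.01   1.448 -0.006  1.375  0.067]
[-0.032, 0.027, -0.007]
[-0.064, 0.055, -0.014]
[-0.096, 0.082, -0.02]
[-0.128, 0.109, -0.027]
[-0.156, 0.141, -0.027]
[-0.184, 0.173, -0.027]
[-0.212, 0.205, -0.026]
[-0.24, 0.237, -0.026]
[-0.268, 0.269, -0.026]
[-0.296, 0.301, -0.026]
[-0.324, 0.333, -0.026]
[-0.363, 0.345, -0.026]
[-0.402, 0.356, -0.026]
[-0.44, 0.367, -0.026]
[-0.479, 0.378, -0.026]
```

>>> {"fn": "drive_tool", "kwargs": {"plan": [{"dx":-0.032,"dy":0.027,"dz":-0.007,"ax":0,"ay":0,"az":-4},{"dx":-0.064,"dy":0.055,"dz":-0.014,"ax":0,"ay":0,"az":-4},{"dx":-0.096,"dy":0.082,"dz":-0.02,"ax":0,"ay":0,"az":-4},{"dx":-0.128,"dy":0.109,"dz":-0.027,"ax":0,"ay":0,"az":-4},{"dx":-0.156,"dy":0.141,"dz":-0.027,"ax":0,"ay":0,"az":-4},{"dx":-0.184,"dy":0.173,"dz":-0.027,"ax":0,"ay":0,"az":-4},{"dx":-0.212,"dy":0.205,"dz":-0.026,"ax":0,"ay":0,"az":-4},{"dx":-0.24,"dy":0.237,"dz":-0.026,"ax":0,"ay":0,"az":-4},{"dx":-0.268,"dy":0.269,"dz":-0.026,"ax":0,"ay":0,"az":-4},{"dx":-0.296,"dy":0.301,"dz":-0.026,"ax":0,"ay":0,"az":-4},{"dx":-0.324,"dy":0.333,"dz":-0.026,"ax":0,"ay":0,"az":-4},{"dx":-0.363,"dy":0.345,"dz":-0.026,"ax":0,"ay":0,"az":-4},{"dx":-0.402,"dy":0.356,"dz":-0.026,"ax":0,"ay":0,"az":-4},{"dx":-0.44,"dy":0.367,"dz":-0.026,"ax":0,"ay":0,"az":-4},{"dx":-0.479,"dy":0.378,"dz":-0.026,"ax":0,"ay":0,"az":-4},{"dx":-0.479,"dy":0.378,"dz":-0.026,"ax":0,"ay":0,"az":-4},{"dx":-0.479,"dy":0.378,"dz":-0.026,"ax":0,"ay":0,"az":-4}]}}

```text
clock: 2.0
eef_pos: [459.5, 39.5, 260.1]
tool_rot: [[0.093, 0.996, -0.003], [0.996, -0.093, -0.003], [-0.003, -0.003, -1.0]]
wrist_force: [-0.7, 0.8, 0.1]
width: 1.002
```

Run:
```python
from h import *
import pickle
c=manip.camera("wrist");pickle.dump(c,open('w1.pkl','wb'));cv2.imwrite("pics/wrist2.png",c["pixels"][:,:,::-1]);st()
print(c['cam_to_world'].round(3).tolist())
```

```text
t 2.05 tcp [459.4  40.7 259.9] xang 84.81 z [-0.0035 -0.0027 -1.    ] F [0.03 0.32 0.23] T [0.01 0.04 0.05] w 1.0025
q [-0.677 -0.     0.523  1.763  0.002  1.382  1.326]
[[0.091, -0.942, -0.322, 375.5], [0.996, 0.086, 0.032, 48.245], [-0.002, -0.324, 0.946, 405.273], [0.0, 0.0, 0.0, 1.0]]
```

View pics/wrist2.png

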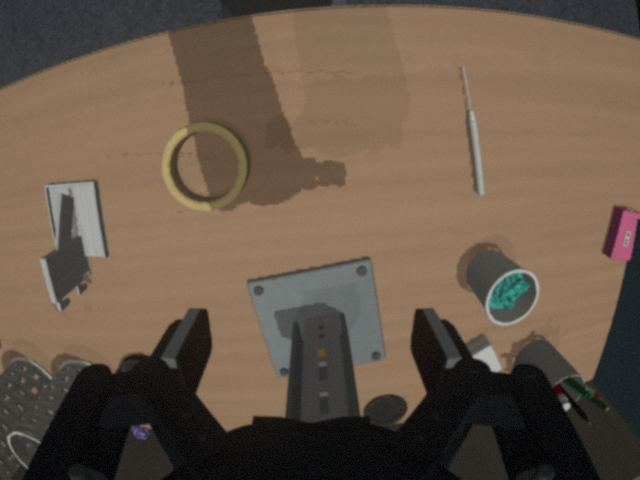

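The wrist view shows the strip head-on: two holes at about (321,328) and (321,337), the catch at (321,352), and the slots below. The base corners are at (248,281) and (370,258).

Run:
```python
import cv2
w=cv2.imread("pics/wrist2.png")
cv2.imwrite("pics/zw.png",cv2.resize(w[250:420,240:395],None,fx=3.5,fy=3.5,interpolation=cv2.INTER_CUBIC))
cv2.imwrite("pics/zw2.png",cv2.resize(w[300:420,280:365],None,fx=5,fy=5,interpolation=cv2.INTER_CUBIC))
```

```text
(no output)
```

View pics/zw.png

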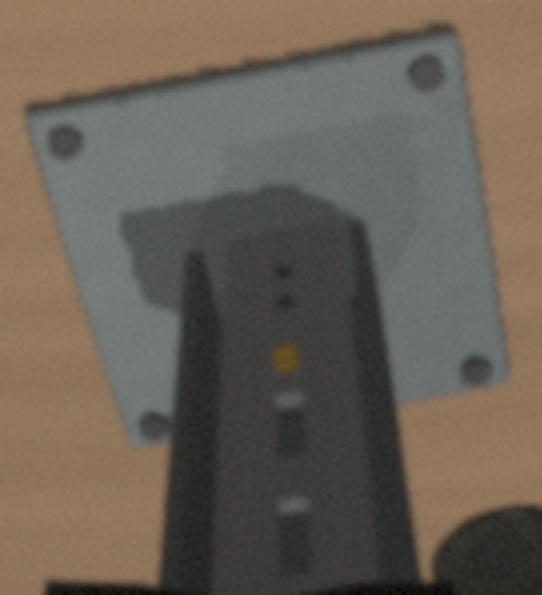

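View pics/zw2.png

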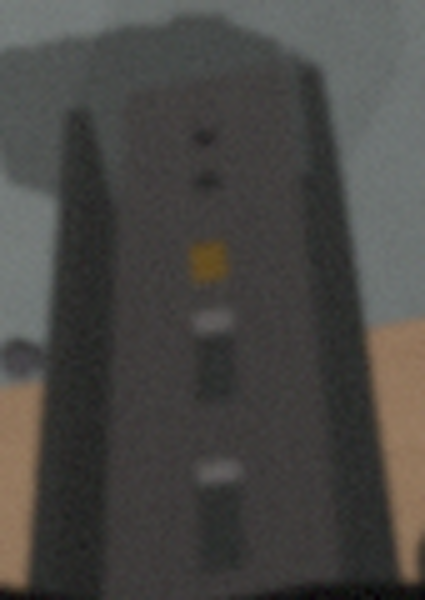

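```bash
cat >> h.py <<'E'
def wray(c,p):
    K=c['camera_matrix'];dx=p[0]-K[0,2];dy=p[1]-K[1,2];r=np.hypot(dx,dy);th=r/K[0,0]
    d=np.array([np.sin(th)*dx/r,-np.sin(th)*dy/r,-np.cos(th)]);M=c['cam_to_world'];return M[:3,3],M[:3,:3]@d
def won(c,p,n,k): # plane n.P=k
    o,d=wray(c,p);n=np.asarray(n,float);return o+d*(k-n@o)/(n@d)
def zz(p,o,s): return (o[0]+(p[0]+.5)/s-.5,o[1]+(p[1]+.5)/s-.5)
E
python3 - <<'E'
from h import *
import pickle
c=pickle.load(open('w1.pkl','rb'))
Q=np.array([won(c,zz(p,(240,250),3.5),(0,0,1),10)[:2] for p in[(30,116),(457,38),(508,378),(132,443)]])
print(Q.round(1),Q.mean(0))
for i in range(4):
    d=Q[(i+1)%4]-Q[i];print('  len',np.hypot(*d).round(1),'ang',np.degrees(np.arctan2(d[1],d[0])).round(2))
B=np.array([won(c,zz(p,(240,250),3.5),(0,0,1),10)[:2] for p in[(66,142),(427,73),(476,369),(154,425)]])
print('bolts',B.round(1),B.mean(0))
for h in(6.2,6.6):
  a=np.radians(h);X=np.array([np.cos(a),np.sin(a),0]);Y=np.array([-np.sin(a),np.cos(a),0])
  O=np.append(Q.mean(0),0)-15*X
  print('origin',h,O)
  for n,p,o,s in[('hole1',(284,271),(240,250),3.5),('hole2',(285,301),(240,250),3.5),('catch',(286,358),(240,250),3.5),('loslot bot',(213,325),(280,300),5),('loslot mid',(215,365),(280,300),5),('loslot top',(214,400),(280,300),5),('upslot bot',(219,475),(280,300),5),('up slot mid',(219,525),(280,300),5),('upslot top',(219,572),(280,300),5),
   ('chanL',(50,350),(280,300),5),('chanL2',(60,270),(280,300),5),('chanR',(360,350),(280,300),5),('chanR2',(346,270),(280,300),5),('stripL',(112,300),(280,300),5),('stripR',(308,300),(280,300),5),('chanL0',(75,105),(280,300),5),('chanR0',(318,65),(280,300),5)]:
    P=won(c,zz(p,o,s),X,X@O);print(n,((P-O)@Y).round(1),P[2].round(1))
E
```

```text
[[560.3 -44.5]
 [544.5 101. ]
 [688.2 117.9]
 [705.7 -28.9]] [624.65391144  36.37148459]
  len 146.4 ang 96.17
  len 144.6 ang 6.71
  len 147.8 ang -83.2
  len 146.3 ang -173.86
bolts [[571.  -33.6]
 [556.2  90.5]
 [682.  105.5]
 [697.  -19.1]] [626.56730639  35.82610659]
origin 6.2 [609.74164698  34.75149426   0.        ]
hole1 2.8 41.1
hole2 2.7 58.9
catch 2.3 89.5
loslot bot 2.7 111.2
loslot mid 2.8 123.8
loslot top 2.3 134.3
upslot bot 2.8 155.5
up slot mid 2.4 168.6
upslot top 2.1 180.2
chanL -30.5 111.3
chanL2 -29.7 84.2
chanR 30.9 126.7
chanR2 30.4 100.5
stripL -18.1 97.6
stripR 22.0 108.2
chanL0 -29.2 16.6
chanR0 30.8 17.6
origin 6.6 [609.75331996  34.64742733   0.        ]
hole1 2.9 41.1
hole2 2.8 58.9
catch 2.4 89.6
loslot bot 2.8 111.2
loslot mid 2.9 123.9
loslot top 2.5 134.3
upslot bot 2.9 155.5
up slot mid 2.5 168.6
upslot top 2.3 180.2
chanL -30.5 111.1
chanL2 -29.7 83.9
chanR 31.0 126.9
chanR2 30.5 100.8
stripL -18.0 97.4
stripR 22.1 108.4
chanL0 -29.2 16.3
chanR0 30.9 18.0
```

Run:
```python
from h import *
s=st()
a=s['eef_pos'];b=np.array([490,-268,180])
for i in range(1,9):print(delta(a+(b-a)*i/8).tolist())
```

```text
t 2.05 tcp [459.4  40.7 259.9] xang 84.81 z [-0.0035 -0.0027 -1.    ] F [0.03 0.32 0.23] T [0.01 0.04 0.05] w 1.0025
q [-0.677 -0.     0.523  1.763  0.002  1.382  1.326]
[-0.038, 0.007, 0.01]
[-0.076, 0.015, 0.02]
[-0.114, 0.022, 0.03]
[-0.152, 0.029, 0.04]
[-0.19, 0.037, 0.05]
[-0.228, 0.044, 0.06]
[-0.266, 0.051, 0.071]
[-0.304, 0.059, 0.081]
```

>>> {"fn": "drive_tool", "kwargs": {"plan": [{"dx":-0.038,"dy":0.007,"dz":0.01,"ax":0,"ay":0,"az":0},{"dx":-0.076,"dy":0.015,"dz":0.02,"ax":0,"ay":0,"az":0},{"dx":-0.114,"dy":0.022,"dz":0.03,"ax":0,"ay":0,"az":0},{"dx":-0.152,"dy":0.029,"dz":0.04,"ax":0,"ay":0,"az":0},{"dx":-0.19,"dy":0.037,"dz":0.05,"ax":0,"ay":0,"az":0},{"dx":-0.228,"dy":0.044,"dz":0.06,"ax":0,"ay":0,"az":0},{"dx":-0.266,"dy":0.051,"dz":0.071,"ax":0,"ay":0,"az":0},{"dx":-0.304,"dy":0.059,"dz":0.081,"ax":0,"ay":0,"az":0},{"dx":-0.304,"dy":0.059,"dz":0.081,"ax":0,"ay":0,"az":0},{"dx":-0.304,"dy":0.059,"dz":0.081,"ax":0,"ay":0,"az":0}]}}

```text
clock: 3.05
eef_pos: [490.6, -267.0, 178.7]
tool_rot: [[0.09, 0.996, -0.005], [0.996, -0.09, -0.002], [-0.003, -0.005, -1.0]]
wrist_force: [0.3, -0.5, -0.6]
width: 1.002
```

Run:
```python
from h import *
import pickle
c=manip.camera("wrist");pickle.dump(c,open('w2.pkl','wb'));cv2.imwrite("pics/wrist3.png",c["pixels"][:,:,::-1]);st()
```

```text
t 3.1 tcp [ 491.1 -265.9  179.1] xang 84.93 z [-0.0045 -0.0019 -1.    ] F [ 0.56 -0.73 -0.28] T [-0.02  0.04 -0.  ] w 0.9944
q [-0.188  0.338  0.786  1.66  -0.245  1.25   2.13 ]
```

View pics/wrist3.png

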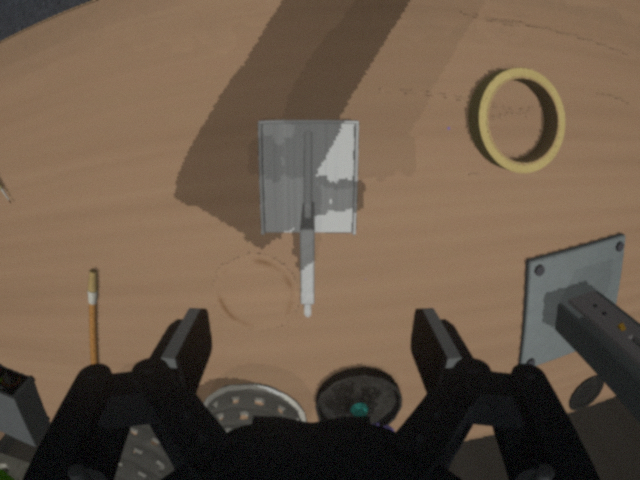

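The shelf is centred between the fingers: tray corners at about (259,121), (357,121), (355,234) and (263,234), and the plate's front edge at about (307,303).

Run:
```python
import cv2
w=cv2.imread("pics/wrist3.png")
cv2.imwrite("pics/zw3.png",cv2.resize(w[110:325,250:365],None,fx=2.7,fy=2.7,interpolation=cv2.INTER_CUBIC))
cv2.imwrite("pics/zw4.png",cv2.resize(w[190:325,270:345],None,fx=4.4,fy=4.4,interpolation=cv2.INTER_CUBIC))
```

```text
(no output)
```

View pics/zw4.png

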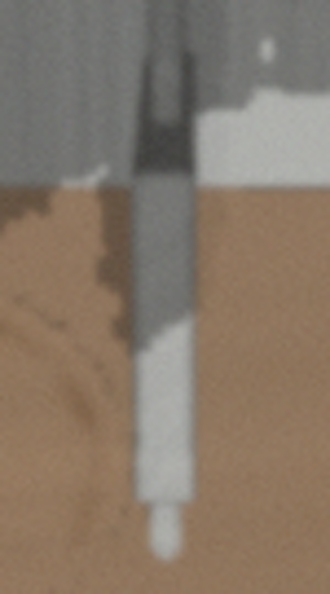

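Run:
```python
from h import *
import pickle
c=pickle.load(open('w2.pkl','rb'))
def f(n,pts,z):
    Q=np.array([won(c,p,(0,0,1),z)[:2] for p in pts]);print(n,Q.round(1).tolist(),Q.mean(0).round(1))
    for i in range(len(Q)-1):
        d=Q[i+1]-Q[i];print('  len',np.hypot(*d).round(1),'ang',np.degrees(np.arctan2(d[1],d[0])).round(2))
f('tray',[(259,121),(358,121),(356,234),(263,234),(259,121)],11)
```

```text
tray [[406.8, -302.5], [414.2, -220.4], [513.1, -228.2], [505.8, -310.8], [406.8, -302.5]] [ 449.4 -272.9]
  len 82.5 ang 84.83
  len 99.2 ang -4.54
  len 82.9 ang -95.05
  len 99.3 ang 175.23
```

Run:
```python
from h import *
import pickle
c=pickle.load(open('w2.pkl','rb'))
P=[won(c,zz(p,(270,190),4.4),(0,0,1),z) for p,z in(((164,173),86),((165,500),86),((165,560),79))]
for p in P:print(p.round(1))
d=P[1]-P[0];print(np.hypot(*d[:2]),np.degrees(np.arctan2(d[1],d[0])))
u=d/np.linalg.norm(d);g=P[0]+12*u;print('grip -45',g, 'yaw', np.degrees(np.arctan2(u[1],u[0])))
for z in(120,90,55):
  print(z,delta((g[0],g[1],z)))
```

```text
[ 481.2 -268.3   86. ]
[ 537.6 -273.3   86. ]
[ 553.4 -274.9   79. ]
56.63870563528086 -5.153810552696621
grip -45 [ 493.12849178 -269.3354741    86.        ] yaw -5.153810552696621
120 [-0.003  0.003  0.059]
90 [-0.003  0.003  0.089]
55 [-0.003  0.003  0.124]
```

>>> {"fn": "drive_tool", "kwargs": {"plan": [{"dx":-0.003,"dy":0.003,"dz":0.04,"ax":0,"ay":0,"az":0},{"dx":-0.003,"dy":0.003,"dz":0.075,"ax":0,"ay":0,"az":0},{"dx":-0.003,"dy":0.003,"dz":0.105,"ax":0,"ay":0,"az":0},{"dx":-0.003,"dy":0.003,"dz":0.124,"ax":0,"ay":0,"az":0},{"dx":-0.003,"dy":0.003,"dz":0.124,"ax":0,"ay":0,"az":0},{"dx":-0.003,"dy":0.003,"dz":0.124,"ax":0,"ay":0,"az":0}]}}

```text
clock: 3.7
eef_pos: [494.3, -267.9, 55.8]
tool_rot: [[0.086, 0.996, -0.004], [0.996, -0.086, -0.001], [-0.002, -0.004, -1.0]]
wrist_force: [-0.2, 0.3, -0.0]
width: 0.999
```

>>> {"fn": "drive_tool", "kwargs": {"plan": [{"dx":0,"dy":0,"dz":0,"ax":0,"ay":0,"az":0},{"dx":0,"dy":0,"dz":0,"ax":0,"ay":0,"az":0},{"dx":0,"dy":0,"dz":0,"ax":0,"ay":0,"az":0},{"dx":0,"dy":0,"dz":0,"ax":0,"ay":0,"az":0},{"dx":0,"dy":0,"dz":0,"ax":0,"ay":0,"az":0},{"dx":0,"dy":0,"dz":0,"ax":0,"ay":0,"az":0},{"dx":0,"dy":0,"dz":0,"ax":0,"ay":0,"az":0},{"dx":0,"dy":0,"dz":0,"ax":0,"ay":0,"az":0}], "jaw": 255, "newtons": 80}}

```text
clock: 4.5
eef_pos: [494.4, -268.2, 56.0]
tool_rot: [[0.086, 0.996, -0.004], [0.996, -0.086, -0.002], [-0.002, -0.003, -1.0]]
wrist_force: [0.0, -0.8, 3.1]
width: 0.101
```

Run:
```python
from h import *
import pickle
st()
c=manip.camera("wrist");pickle.dump(c,open('w3.pkl','wb'));cv2.imwrite("pics/wrist4.png",c["pixels"][:,:,::-1])
```

```text
t 4.5 tcp [ 494.4 -268.2   56. ] xang 85.06 z [-0.0035 -0.0016 -1.    ] F [ 0.02 -0.8   3.08] T [ 0.    0.01 -0.06] w 0.1014
q [-0.121  0.485  0.719  1.781 -0.366  1.016  2.222]
```

View pics/wrist4.png

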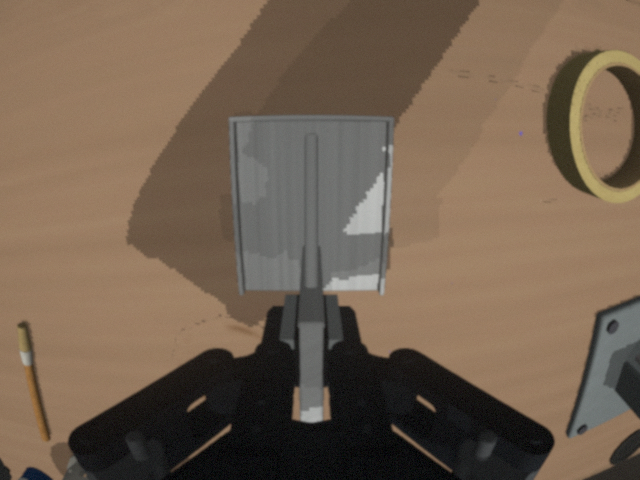

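Run:
```python
from h import *
s=st()
for p in[(494,-268,90),(494,-268,130),(494,-260,152),(526.5,27.8,152)]:print(p,delta(p).tolist())
a=np.array((494,-260,152));b=np.array((526.5,27.8,152))
for i in range(1,9):print(delta(a+(b-a)*i/8).tolist())
```

```text
t 4.55 tcp [ 494.3 -268.2   56. ] xang 85.06 z [-0.0036 -0.0016 -1.    ] F [-0.7  -0.79  3.31] T [ 0.04 -0.05 -0.05] w 0.1013
q [-0.121  0.485  0.719  1.781 -0.366  1.016  2.222]
(494, -268, 90) [0.0, -0.0, -0.034]
(494, -268, 130) [-0.0, -0.001, -0.074]
(494, -260, 152) [0.008, -0.001, -0.096]
(526.5, 27.8, 152) [0.297, 0.006, -0.097]
[0.044, -0.0, -0.096]
[0.08, 0.001, -0.096]
[0.117, 0.001, -0.096]
[0.153, 0.002, -0.096]
[0.189, 0.003, -0.096]
[0.225, 0.004, -0.096]
[0.261, 0.005, -0.097]
[0.297, 0.006, -0.097]
```

>>> {"fn": "drive_tool", "kwargs": {"plan": [{"dx":0,"dy":0,"dz":-0.015,"ax":0,"ay":0,"az":0},{"dx":0,"dy":0,"dz":-0.045,"ax":0,"ay":0,"az":0},{"dx":0,"dy":0,"dz":-0.075,"ax":0,"ay":0,"az":0},{"dx":0,"dy":0,"dz":-0.096,"ax":0,"ay":0,"az":0},{"dx":0,"dy":0,"dz":-0.096,"ax":0,"ay":0,"az":0},{"dx":0,"dy":0,"dz":-0.096,"ax":0,"ay":0,"az":0}]}}

```text
clock: 5.15
eef_pos: [494.6, -267.7, 152.1]
tool_rot: [[0.086, 0.996, -0.003], [0.996, -0.086, -0.001], [-0.002, -0.003, -1.0]]
wrist_force: [0.5, -0.3, -3.2]
width: 0.101
```

>>> {"fn": "drive_tool", "kwargs": {"plan": [{"dx":0.03,"dy":0,"dz":0,"ax":0,"ay":0,"az":-2},{"dx":0.065,"dy":0.001,"dz":0,"ax":0,"ay":0,"az":-4},{"dx":0.1,"dy":0.002,"dz":0,"ax":0,"ay":0,"az":-6},{"dx":0.14,"dy":0.002,"dz":0,"ax":0,"ay":0,"az":-8},{"dx":0.18,"dy":0.003,"dz":0,"ax":0,"ay":0,"az":-10},{"dx":0.22,"dy":0.004,"dz":0,"ax":0,"ay":0,"az":-11.4},{"dx":0.255,"dy":0.005,"dz":0,"ax":0,"ay":0,"az":-11.4},{"dx":0.28,"dy":0.006,"dz":0,"ax":0,"ay":0,"az":-11.4},{"dx":0.297,"dy":0.006,"dz":0,"ax":0,"ay":0,"az":-11.4},{"dx":0.297,"dy":0.006,"dz":0,"ax":0,"ay":0,"az":-11.4},{"dx":0.297,"dy":0.006,"dz":0,"ax":0,"ay":0,"az":-11.4}]}}

```text
clock: 6.25
eef_pos: [525.2, 27.3, 150.4]
tool_rot: [[-0.113, 0.994, -0.006], [0.994, 0.113, -0.002], [-0.002, -0.006, -1.0]]
wrist_force: [0.3, -0.7, -2.8]
width: 0.104
```

Run:
```python
from h import *
import pickle
st()
for n in("wrist","side","top"):
    c=manip.camera(n);pickle.dump(c,open(f'{n}5.pkl','wb'));cv2.imwrite(f"pics/{n}5.png",c["pixels"][:,:,::-1])
s=cv2.imread("pics/side5.png");cv2.imwrite("pics/side5z.png",cv2.resize(s[150:330,220:400],None,fx=3.3,fy=3.3,interpolation=cv2.INTER_CUBIC))
st()
```

```text
t 6.25 tcp [525.2  27.3 150.4] xang 96.5 z [-0.0057 -0.0023 -1.    ] F [ 0.33 -0.72 -2.81] T [-0.09  0.01 -0.01] w 0.1036
q [-0.641  0.259  0.623  1.776 -0.161  1.165  1.715]
t 6.4 tcp [525.7  26.1 151.2] xang 96.35 z [-0.0041 -0.0018 -1.    ] F [ 0.   -0.25 -1.72] T [-0.02 -0.01  0.01] w 0.1006
q [-0.639  0.258  0.624  1.775 -0.161  1.165  1.715]
```

View pics/wrist5.png

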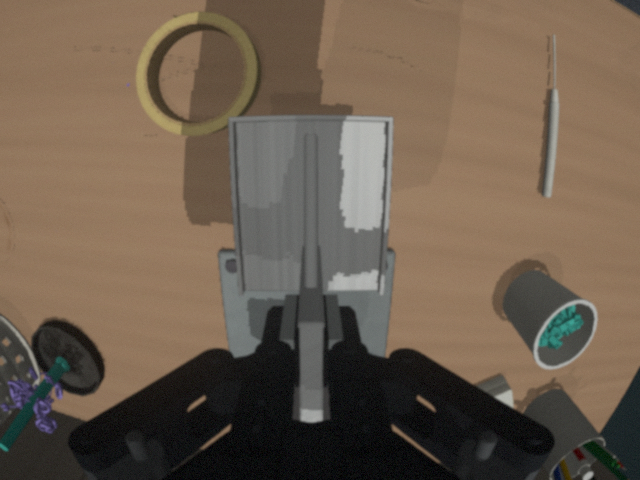

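View pics/side5z.png

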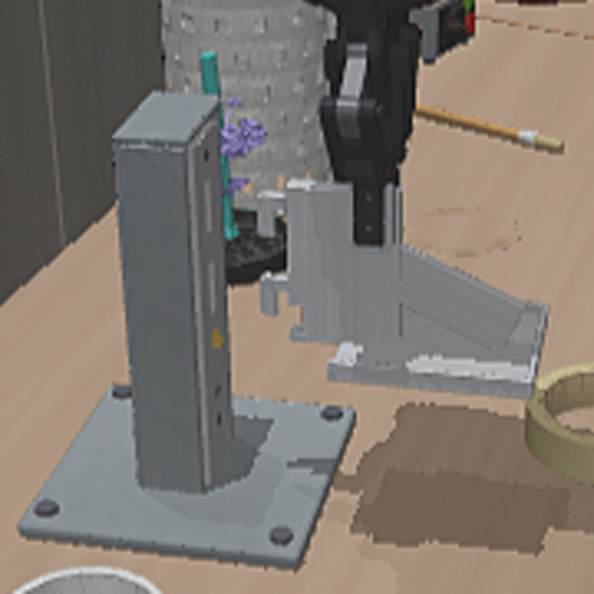

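Run:
```python
from h import *
import pickle
c=pickle.load(open('wrist5.pkl','rb'))
w=cv2.imread("pics/wrist5.png");cv2.imwrite("pics/z5.png",cv2.resize(w[110:430,220:405],None,fx=1.8,fy=1.8,interpolation=cv2.INTER_CUBIC))
g=cv2.cvtColor(w,cv2.COLOR_BGR2GRAY).astype(float)
for r in(340,360,380,415):print(r,g[r,285:340].astype(int).tolist())
a=np.radians(6.4);X=np.array([np.cos(a),np.sin(a),0]);Y=np.array([-np.sin(a),np.cos(a),0]);O=np.array([609.7,34.7,0])
for p,z in(((312,330),181),((312,360),181),((312,415),181),((311.5,140),110),((231,119),106),((393,119),106),((311,245),130)):
    P=won(c,p,(0,0,1),z);print(p,P.round(1),((P-O)@X).round(1),((P-O)@Y).round(2))
```

```text
340 [80, 84, 84, 83, 89, 86, 84, 78, 67, 47, 29, 28, 28, 43, 72, 89, 103, 105, 105, 102, 108, 105, 105, 106, 104, 101, 106, 104, 106, 106, 101, 104, 103, 105, 108, 102, 99, 82, 64, 36, 27, 23, 34, 51, 76, 82, 85, 85, 87, 87, 86, 82, 78, 73, 64]
360 [18, 24, 18, 23, 20, 14, 12, 15, 23, 21, 24, 29, 20, 35, 54, 80, 100, 104, 102, 101, 101, 101, 104, 101, 102, 103, 102, 103, 100, 103, 103, 102, 101, 105, 105, 103, 93, 74, 45, 29, 28, 22, 20, 24, 15, 23, 21, 17, 8, 19, 21, 14, 22, 17, 20]
380 [16, 13, 13, 19, 17, 11, 13, 12, 19, 19, 23, 23, 22, 32, 54, 77, 91, 98, 99, 99, 98, 98, 98, 101, 98, 101, 101, 98, 100, 101, 104, 101, 103, 98, 100, 98, 88, 66, 45, 31, 21, 21, 20, 22, 22, 21, 18, 20, 24, 13, 14, 11, 18, 15, 13]
415 [20, 20, 17, 15, 13, 14, 19, 39, 49, 56, 59, 59, 55, 69, 86, 113, 138, 152, 158, 160, 161, 162, 162, 162, 162, 163, 164, 163, 164, 164, 162, 160, 164, 160, 162, 154, 144, 122, 86, 63, 60, 59, 58, 58, 51, 31, 22, 20, 13, 18, 20, 21, 20, 17, 8]
(312, 330) [515.7  27.6 181. ] -94.2 3.42
(312, 360) [529.6  29.2 181. ] -80.2 3.49
(312, 415) [560.2  32.8 181. ] -49.4 3.65
(311.5, 140) [453.6  20.3 110. ] -156.7 3.05
(231, 119) [447.  -21.8 106. ] -168.0 -38.01
(393, 119) [437.5  60.2 106. ] -168.3 44.57
(311, 245) [501.3  25.5 130. ] -108.7 2.98
```

View pics/z5.png

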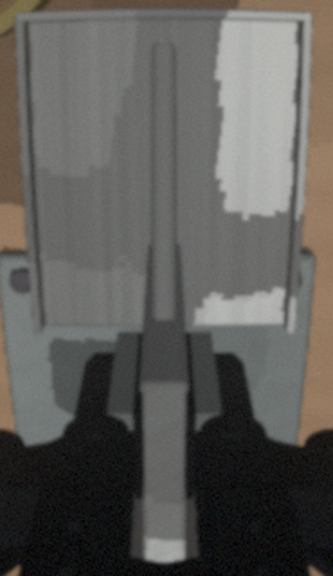

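Run:
```python
from h import *
import pickle
c=pickle.load(open('wrist5.pkl','rb'))
w=cv2.imread("pics/wrist5.png");g=cv2.cvtColor(w,cv2.COLOR_BGR2GRAY).astype(int)
for r in(265,300,330):print(r,g[r,212:240].tolist(),g[r,375:402].tolist())
a=np.radians(6.4);X=np.array([np.cos(a),np.sin(a),0]);Y=np.array([-np.sin(a),np.cos(a),0]);O=np.array([609.7,34.7,0])
for p,z in(((219,251),10),((395.5,251),10),((226,330),10),((388,330),10),((232,265),10),((387,265),10)):
    P=won(c,p,(0,0,1),z);print(p,P.round(1),((P-O)@X).round(1),((P-O)@Y).round(2))
```

```text
265 [129, 126, 128, 127, 126, 124, 114, 105, 111, 118, 121, 119, 109, 95, 80, 76, 77, 78, 78, 77, 81, 79, 80, 84, 93, 106, 110, 109] [104, 108, 107, 102, 82, 75, 82, 94, 102, 99, 91, 82, 90, 106, 117, 122, 120, 114, 109, 115, 122, 124, 126, 127, 127, 124, 129]
300 [125, 121, 124, 126, 124, 123, 124, 126, 124, 116, 110, 111, 120, 123, 126, 124, 127, 124, 125, 127, 121, 126, 124, 122, 121, 124, 125, 122] [113, 115, 113, 117, 115, 114, 115, 114, 116, 115, 118, 118, 114, 117, 109, 101, 107, 119, 126, 125, 128, 125, 124, 126, 128, 126, 125]
330 [123, 122, 120, 122, 125, 123, 123, 120, 123, 122, 124, 124, 123, 117, 117, 115, 119, 122, 125, 121, 126, 126, 120, 123, 122, 123, 121, 124] [113, 110, 114, 112, 112, 115, 114, 115, 114, 110, 111, 108, 103, 108, 122, 125, 127, 129, 127, 128, 125, 129, 127, 127, 126, 129, 127]
(219, 251) [558.9 -45.7  10. ] -59.5 -74.22
(395.5, 251) [541.8 101.4  10. ] -60.1 73.82
(226, 330) [637.  -38.1  10. ] 19.0 -75.35
(388, 330) [619.4 110.6  10. ] 18.1 74.38
(232, 265) [570.2 -34.   10. ] -46.9 -63.86
(387, 265) [555.1  96.5  10. ] -47.4 67.47
```

>>> {"fn": "drive_tool", "kwargs": {"plan": [{"dx":-0.0008,"dy":0.007,"dz":-0.001,"ax":0,"ay":0,"az":0},{"dx":-0.0008,"dy":0.014,"dz":-0.001,"ax":0,"ay":0,"az":0},{"dx":-0.0008,"dy":0.019,"dz":-0.001,"ax":0,"ay":0,"az":0},{"dx":-0.0008,"dy":0.019,"dz":-0.001,"ax":0,"ay":0,"az":0},{"dx":-0.0008,"dy":0.019,"dz":-0.001,"ax":0,"ay":0,"az":0}]}}

```text
clock: 6.9
eef_pos: [544.7, 27.3, 151.9]
tool_rot: [[-0.11, 0.994, -0.004], [0.994, 0.11, -0.002], [-0.002, -0.005, -1.0]]
wrist_force: [-0.3, -0.0, -2.1]
width: 0.1
```

```bash
cat >> h.py <<'E'
a_=np.radians(6.4);UX=np.array([np.cos(a_),np.sin(a_),0]);UY=np.array([-np.sin(a_),np.cos(a_),0]);UO=np.array([609.7,34.7,0])
def up():
    s=st();d=s['eef_pos']-UO;R=s['tool_rot']
    print('shelf in upright: x %.1f y %.1f z %.1f'%(d@UX+43.5,d@UY,d[2]-56),'F x %.1f y %.1f z %.1f'%(s['wrist_force']@UX,s['wrist_force']@UY,s['wrist_force'][2]))
def snap(n,k,box=None,f=1):
    c=manip.camera(n);w=c['pixels'][:,:,::-1]
    import pickle;pickle.dump(c,open(f'{n}{k}.pkl','wb'))
    if box:w=cv2.resize(w[box[1]:box[3],box[0]:box[2]],None,fx=f,fy=f,interpolation=cv2.INTER_CUBIC)
    cv2.imwrite(f'pics/{n}{k}.png',w)
E
python3 - <<'E'
from h import *
up();snap('side',6,(230,150,380,320),3.5);up()
E
```

```text
t 6.9 tcp [544.7  27.3 151.9] xang 96.34 z [-0.0045 -0.0022 -1.    ] F [-0.34 -0.03 -2.09] T [ 0.03 -0.03  0.02] w 0.0999
q [-0.62   0.303  0.621  1.724 -0.186  1.18   1.733]
shelf in upright: x -21.9 y -0.1 z 95.9 F x -0.3 y 0.0 z -2.1
t 6.95 tcp [544.6  27.3 151.9] xang 96.34 z [-0.0046 -0.0021 -1.    ] F [ 0.3   0.15 -2.58] T [ 0.02 -0.06  0.02] w 0.1028
q [-0.62   0.302  0.621  1.724 -0.186  1.179  1.733]
shelf in upright: x -22.1 y -0.1 z 95.9 F x 0.3 y 0.1 z -2.6
```

View pics/side6.png

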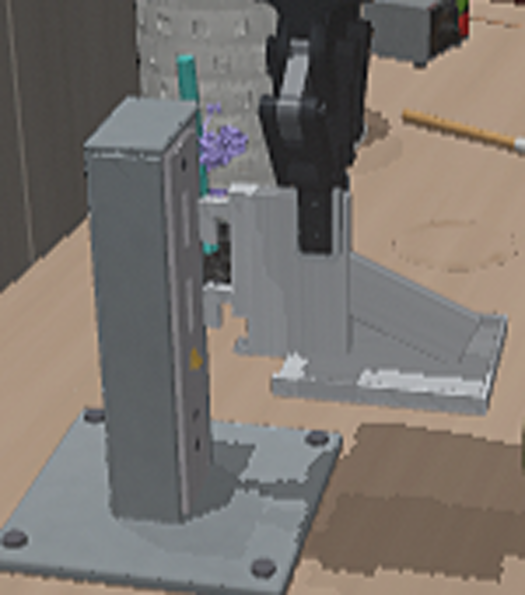

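Run:
```python
from h import *
import pickle
up();snap('wrist',7);up();up()
c=pickle.load(open('wrist7.pkl','rb'));g=cv2.cvtColor(c['pixels'],cv2.COLOR_RGB2GRAY).astype(int)
for r in(275,290,310):print(r,g[r,208:240].tolist(),g[r,380:412].tolist())
for p,z in(((312,330),181),((312,360),181),((312,415),181),((311.5,140),110),((231,119),106),((393,119),106),((311,245),130)):
    P=won(c,p,(0,0,1),z);print(p,P.round(1),((P-UO)@UX).round(1),((P-UO)@UY).round(2))
```

```text
t 6.95 tcp [544.6  27.3 151.9] xang 96.34 z [-0.0046 -0.0021 -1.    ] F [ 0.3   0.15 -2.58] T [ 0.02 -0.06  0.02] w 0.1028
q [-0.62   0.302  0.621  1.724 -0.186  1.179  1.733]
shelf in upright: x -22.1 y -0.1 z 95.9 F x 0.3 y 0.1 z -2.6
t 7.0 tcp [544.5  27.4 152. ] xang 96.34 z [-0.0045 -0.002  -1.    ] F [-0.19  0.44 -2.46] T [ 0.01 -0.04 -0.05] w 0.1035
q [-0.62   0.302  0.621  1.725 -0.186  1.179  1.733]
shelf in upright: x -22.1 y -0.0 z 96.0 F x -0.1 y 0.5 z -2.5
t 7.0 tcp [544.5  27.4 152. ] xang 96.34 z [-0.0045 -0.002  -1.    ] F [-0.19  0.44 -2.46] T [ 0.01 -0.04 -0.05] w 0.1035
q [-0.62   0.302  0.621  1.725 -0.186  1.179  1.733]
shelf in upright: x -22.1 y -0.0 z 96.0 F x -0.1 y 0.5 z -2.5
275 [123, 124, 125, 124, 130, 126, 126, 127, 125, 126, 126, 128, 122, 123, 120, 111, 113, 121, 125, 126, 125, 125, 125, 125, 125, 123, 121, 123, 119, 114, 113, 110] [101, 121, 127, 125, 112, 113, 112, 116, 114, 117, 117, 118, 118, 113, 107, 107, 114, 121, 127, 127, 126, 124, 127, 127, 124, 126, 127, 129, 126, 128, 126, 126]
290 [126, 126, 125, 124, 126, 127, 126, 125, 127, 126, 123, 128
[... 190 characters left out ...]
6, 126, 127, 126, 128, 127, 125, 126, 125, 123, 127, 123, 125, 126, 127]
310 [123, 124, 123, 125, 126, 123, 123, 120, 124, 124, 121, 123, 123, 123, 121, 123, 124, 119, 118, 113, 118, 122, 126, 126, 126, 125, 126, 123, 125, 123, 123, 124] [114, 115, 114, 116, 116, 115, 115, 114, 117, 113, 111, 106, 113, 122, 125, 129, 125, 128, 127, 130, 127, 127, 125, 126, 128, 129, 126, 127, 126, 124, 128, 126]
(312, 330) [536.1  27.7 181. ] -73.9 1.26
(312, 360) [550.1  29.3 181. ] -59.8 1.29
(312, 415) [581.2  32.9 181. ] -28.5 1.36
(311.5, 140) [473.2  20.5 110. ] -137.3 1.07
(231, 119) [466.4 -21.9 106. ] -148.7 -40.28
(393, 119) [457.   60.8 106. ] -148.8 42.95
(311, 245) [521.3  25.6 130. ] -88.9 0.85
```

View pics/wrist7.png

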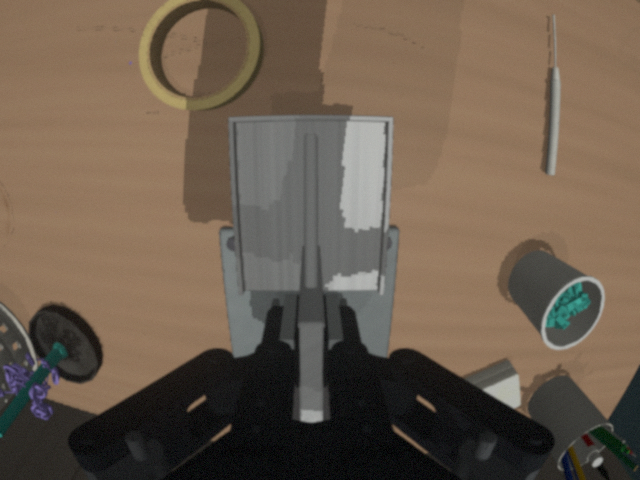

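Run:
```python
from h import *
import pickle
c=pickle.load(open('wrist7.pkl','rb'))
for l,r,y in((223.5,394.5,275),(224.5,393.7,290),(227,391,310)):
    A=won(c,(l,y),(0,0,1),10);B=won(c,(r,y),(0,0,1),10);print(((A+B)/2-UO)@UY,(B-A)@UY)
```

```text
-0.9687680497610172 147.8480359669124
-0.900409313002661 148.91827477076362
-1.0233336909241477 148.07177459860605
```

>>> {"fn": "drive_tool", "kwargs": {"plan": [{"dx":0.0005,"dy":0.003,"dz":-0.0005,"ax":0,"ay":0,"az":0},{"dx":0.0005,"dy":0.005,"dz":-0.0005,"ax":0,"ay":0,"az":0},{"dx":0.0005,"dy":0.006,"dz":-0.0005,"ax":0,"ay":0,"az":0},{"dx":0.0005,"dy":0.007,"dz":-0.0005,"ax":0,"ay":0,"az":0},{"dx":0.0005,"dy":0.008,"dz":-0.0005,"ax":0,"ay":0,"az":0},{"dx":0.0005,"dy":0.008,"dz":-0.0005,"ax":0,"ay":0,"az":0}]}}

```text
clock: 7.6
eef_pos: [552.5, 28.7, 152.4]
tool_rot: [[-0.11, 0.994, -0.004], [0.994, 0.11, -0.002], [-0.001, -0.005, -1.0]]
wrist_force: [-0.0, 0.4, -1.9]
width: 0.102
```

```bash
python3 -c "
from h import *
up()"
```

```text
t 7.6 tcp [552.5  28.7 152.4] xang 96.34 z [-0.0044 -0.002  -1.    ] F [-0.02  0.39 -1.89] T [-0.05 -0.01  0.  ] w 0.1018
q [-0.613  0.32   0.619  1.703 -0.196  1.186  1.739]
shelf in upright: x -14.0 y 0.5 z 96.4 F x 0.0 y 0.4 z -1.9
```

>>> {"fn": "drive_tool", "kwargs": {"plan": [{"dx":0,"dy":0.001,"dz":0,"ax":0,"ay":0,"az":0},{"dx":0,"dy":0.002,"dz":0,"ax":0,"ay":0,"az":0},{"dx":0,"dy":0.003,"dz":0,"ax":0,"ay":0,"az":0},{"dx":0,"dy":0.003,"dz":0,"ax":0,"ay":0,"az":0}]}}

```text
clock: 8.0
eef_pos: [555.6, 29.1, 152.4]
tool_rot: [[-0.111, 0.994, -0.004], [0.994, 0.111, -0.002], [-0.002, -0.005, -1.0]]
wrist_force: [-0.0, 0.2, -2.6]
width: 0.105
```

>>> {"fn": "drive_tool", "kwargs": {"plan": [{"dx":0,"dy":0.001,"dz":0,"ax":0,"ay":0,"az":0},{"dx":0,"dy":0.002,"dz":0,"ax":0,"ay":0,"az":0},{"dx":0,"dy":0.003,"dz":0,"ax":0,"ay":0,"az":0},{"dx":0,"dy":0.003,"dz":0,"ax":0,"ay":0,"az":0}]}}

```text
clock: 8.4
eef_pos: [558.7, 29.4, 152.4]
tool_rot: [[-0.111, 0.994, -0.004], [0.994, 0.111, -0.002], [-0.002, -0.005, -1.0]]
wrist_force: [-1.0, 0.4, -2.3]
width: 0.103
```

>>> {"fn": "drive_tool", "kwargs": {"plan": [{"dx":0,"dy":0.001,"dz":0,"ax":0,"ay":0,"az":0},{"dx":0,"dy":0.002,"dz":0,"ax":0,"ay":0,"az":0},{"dx":0,"dy":0.003,"dz":0,"ax":0,"ay":0,"az":0},{"dx":0,"dy":0.003,"dz":0,"ax":0,"ay":0,"az":0}]}}

```text
clock: 8.8
eef_pos: [561.9, 29.8, 152.4]
tool_rot: [[-0.111, 0.994, -0.004], [0.994, 0.111, -0.002], [-0.002, -0.004, -1.0]]
wrist_force: [0.4, 0.5, -3.5]
width: 0.106
```

```bash
python3 -c "
from h import *
up();snap('side',8,(230,150,380,320),3.5)"
```

```text
t 8.8 tcp [561.9  29.8 152.4] xang 96.35 z [-0.0042 -0.0021 -1.    ] F [ 0.39  0.54 -3.49] T [ 0.04 -0.05  0.05] w 0.1056
q [-0.603  0.342  0.616  1.678 -0.208  1.193  1.745]
shelf in upright: x -4.6 y 0.5 z 96.4 F x 0.4 y 0.5 z -3.5
```

View pics/side8.png

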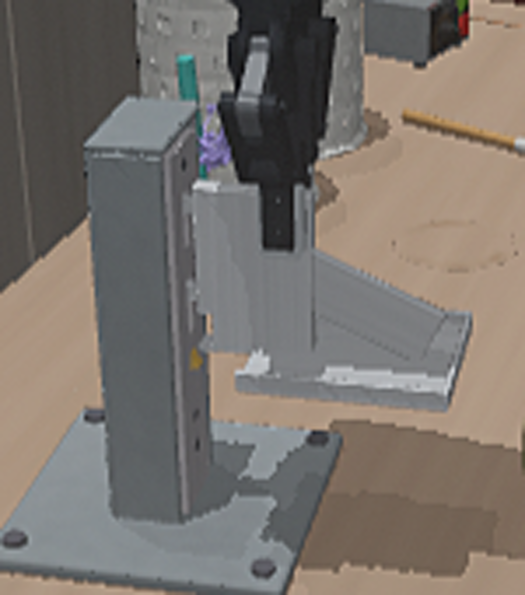

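The claws are clearly entering the slots: the lips have disappeared into the strip and the readings show no contact force. I'll keep going slowly until the back edge touches.

>>> {"fn": "drive_tool", "kwargs": {"plan": [{"dx":0,"dy":0.001,"dz":0,"ax":0,"ay":0,"az":0},{"dx":0,"dy":0.002,"dz":0,"ax":0,"ay":0,"az":0},{"dx":0,"dy":0.002,"dz":0,"ax":0,"ay":0,"az":0}]}}

```text
clock: 9.15
eef_pos: [563.9, 30.1, 152.3]
tool_rot: [[-0.111, 0.994, -0.004], [0.994, 0.111, -0.002], [-0.002, -0.005, -1.0]]
wrist_force: [-0.6, 0.2, -2.2]
width: 0.104
```

>>> {"fn": "drive_tool", "kwargs": {"plan": [{"dx":0,"dy":0.001,"dz":0,"ax":0,"ay":0,"az":0},{"dx":0,"dy":0.001,"dz":0,"ax":0,"ay":0,"az":0}]}}

```text
clock: 9.35
eef_pos: [565.0, 30.2, 152.3]
tool_rot: [[-0.111, 0.994, -0.004], [0.994, 0.111, -0.002], [-0.002, -0.004, -1.0]]
wrist_force: [0.7, -0.9, -3.0]
width: 0.105
```

>>> {"fn": "drive_tool", "kwargs": {"plan": [{"dx":0,"dy":0.001,"dz":0,"ax":0,"ay":0,"az":0},{"dx":0,"dy":0.001,"dz":0,"ax":0,"ay":0,"az":0}]}}

```text
clock: 9.55
eef_pos: [566.1, 30.3, 152.3]
tool_rot: [[-0.111, 0.994, -0.004], [0.994, 0.111, -0.002], [-0.002, -0.004, -1.0]]
wrist_force: [0.2, -0.4, -3.1]
width: 0.098
```

```bash
python3 -c "
from h import *
up()"
```

```text
t 9.55 tcp [566.1  30.3 152.3] xang 96.35 z [-0.0041 -0.0022 -1.    ] F [ 0.19 -0.45 -3.07] T [-0.01 -0.09 -0.03] w 0.0979
q [-0.599  0.352  0.615  1.666 -0.213  1.196  1.748]
shelf in upright: x -0.3 y 0.5 z 96.3 F x 0.1 y -0.5 z -3.1
```

>>> {"fn": "drive_tool", "kwargs": {"plan": [{"dx":0,"dy":0.001,"dz":0,"ax":0,"ay":0,"az":0},{"dx":0,"dy":0.001,"dz":0,"ax":0,"ay":0,"az":0}]}}

```text
clock: 9.75
eef_pos: [566.2, 30.4, 152.1]
tool_rot: [[-0.111, 0.994, -0.006], [0.994, 0.111, -0.002], [-0.002, -0.006, -1.0]]
wrist_force: [-5.1, 0.4, 0.1]
width: 0.106
```

>>> {"fn": "drive_tool", "kwargs": {"plan": [{"dx":0,"dy":0.001,"dz":0,"ax":0,"ay":0,"az":0},{"dx":0,"dy":0.001,"dz":0,"ax":0,"ay":0,"az":0}]}}

```text
clock: 9.95
eef_pos: [566.2, 30.3, 151.9]
tool_rot: [[-0.11, 0.994, -0.009], [0.994, 0.11, -0.002], [-0.001, -0.009, -1.0]]
wrist_force: [-5.5, -0.6, -0.5]
width: 0.099
```

>>> {"fn": "drive_tool", "kwargs": {"plan": [{"dx":0,"dy":0,"dz":0.001,"ax":0,"ay":0,"az":0},{"dx":0,"dy":0,"dz":0.002,"ax":0,"ay":0,"az":0},{"dx":0,"dy":0,"dz":0.003,"ax":0,"ay":0,"az":0}]}}

```text
clock: 10.25
eef_pos: [566.1, 30.3, 148.8]
tool_rot: [[-0.11, 0.994, -0.009], [0.994, 0.11, -0.002], [-0.001, -0.009, -1.0]]
wrist_force: [-1.1, -1.0, -2.2]
width: 0.102
```

>>> {"fn": "drive_tool", "kwargs": {"plan": [{"dx":0,"dy":0,"dz":0.001,"ax":0,"ay":0,"az":0},{"dx":0,"dy":0,"dz":0.002,"ax":0,"ay":0,"az":0},{"dx":0,"dy":0,"dz":0.003,"ax":0,"ay":0,"az":0}]}}

```text
clock: 10.55
eef_pos: [566.2, 30.3, 146.2]
tool_rot: [[-0.11, 0.994, -0.008], [0.994, 0.11, -0.002], [-0.001, -0.009, -1.0]]
wrist_force: [-5.0, -0.9, 4.2]
width: 0.1
```

```bash
python3 -c "
from h import *
up()"
```

```text
t 10.55 tcp [566.2  30.3 146.2] xang 96.34 z [-0.0085 -0.0019 -1.    ] F [-5.04 -0.88  4.2 ] T [-0.09  0.95 -0.04] w 0.1005
q [-0.595  0.361  0.613  1.669 -0.219  1.19   1.753]
shelf in upright: x -0.2 y 0.4 z 90.2 F x -5.1 y -0.3 z 4.2
```

>>> {"fn": "drive_tool", "kwargs": {"plan": [{"dx":0,"dy":0,"dz":0.001,"ax":0,"ay":0,"az":0},{"dx":0,"dy":0,"dz":0.002,"ax":0,"ay":0,"az":0},{"dx":0,"dy":0,"dz":0.003,"ax":0,"ay":0,"az":0}]}}

```text
clock: 10.85
eef_pos: [566.2, 30.1, 143.7]
tool_rot: [[-0.11, 0.994, -0.008], [0.994, 0.11, -0.002], [-0.001, -0.008, -1.0]]
wrist_force: [-5.3, -0.2, 7.4]
width: 0.1
```

>>> {"fn": "drive_tool", "kwargs": {"plan": [{"dx":0,"dy":0,"dz":0.001,"ax":0,"ay":0,"az":0},{"dx":0,"dy":0,"dz":0.002,"ax":0,"ay":0,"az":0},{"dx":0,"dy":0,"dz":0.003,"ax":0,"ay":0,"az":0}]}}

```text
clock: 11.15
eef_pos: [566.0, 30.0, 141.0]
tool_rot: [[-0.11, 0.994, -0.008], [0.994, 0.11, -0.001], [-0.001, -0.008, -1.0]]
wrist_force: [-4.6, -0.6, -0.0]
width: 0.104
```

```bash
python3 -c "
from h import *
up()"
```

```text
t 11.15 tcp [566.  30. 141.] xang 96.31 z [-0.0082 -0.0015 -1.    ] F [-4.59 -0.59 -0.04] T [-0.15  1.04 -0.03] w 0.1039
q [-0.593  0.366  0.611  1.676 -0.223  1.179  1.756]
shelf in upright: x -0.4 y 0.2 z 85.0 F x -4.6 y -0.1 z -0.0
```

>>> {"fn": "drive_tool", "kwargs": {"plan": [{"dx":0,"dy":0,"dz":0.001,"ax":0,"ay":0,"az":0},{"dx":0,"dy":0,"dz":0.002,"ax":0,"ay":0,"az":0},{"dx":0,"dy":0,"dz":0.003,"ax":0,"ay":0,"az":0}]}}

```text
clock: 11.45
eef_pos: [566.0, 30.1, 137.3]
tool_rot: [[-0.11, 0.994, -0.008], [0.994, 0.11, -0.002], [-0.001, -0.009, -1.0]]
wrist_force: [-0.3, 0.9, -3.8]
width: 0.107
```

>>> {"fn": "drive_tool", "kwargs": {"plan": [{"dx":0,"dy":0,"dz":0.001,"ax":0,"ay":0,"az":0},{"dx":0,"dy":0,"dz":0.002,"ax":0,"ay":0,"az":0}]}}

```text
clock: 11.65
eef_pos: [566.2, 30.1, 135.3]
tool_rot: [[-0.11, 0.994, -0.008], [0.994, 0.11, -0.002], [-0.001, -0.008, -1.0]]
wrist_force: [-2.7, -0.2, -1.9]
width: 0.097
```

```bash
python3 -c "
from h import *
up();snap('side',9,(230,150,380,320),3.5)"
```

```text
t 11.65 tcp [566.2  30.1 135.3] xang 96.32 z [-0.0081 -0.0017 -1.    ] F [-2.68 -0.24 -1.9 ] T [-0.09  0.37 -0.01] w 0.0967
q [-0.591  0.372  0.609  1.683 -0.226  1.167  1.758]
shelf in upright: x -0.3 y 0.3 z 79.3 F x -2.7 y 0.1 z -1.9
```

View pics/side9.png

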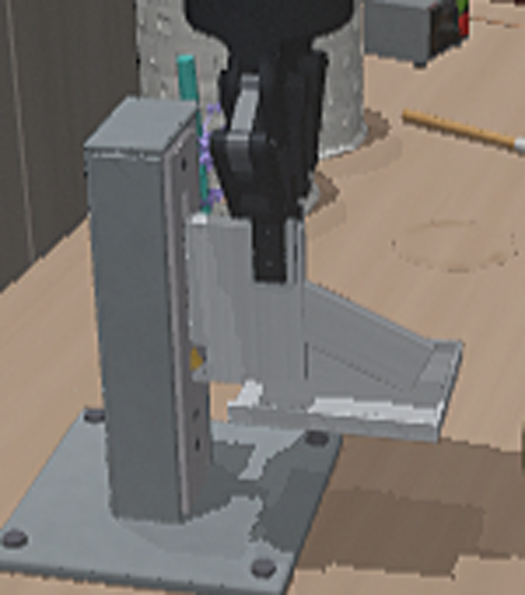

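>>> {"fn": "drive_tool", "kwargs": {"plan": [{"dx":0,"dy":0,"dz":0.001,"ax":0,"ay":0,"az":0},{"dx":0,"dy":0,"dz":0.001,"ax":0,"ay":0,"az":0}]}}

```text
clock: 11.9
eef_pos: [566.2, 30.1, 134.9]
tool_rot: [[-0.11, 0.994, -0.008], [0.994, 0.11, -0.001], [-0.0, -0.008, -1.0]]
wrist_force: [-6.9, -0.4, 4.3]
width: 0.099
```

```bash
python3 -c "
from h import *
up()"
```

```text
t 11.9 tcp [566.2  30.1 134.9] xang 96.32 z [-0.0078 -0.0012 -1.    ] F [-6.94 -0.44  4.33] T [0.01 1.02 0.03] w 0.0991
q [-0.591  0.372  0.609  1.683 -0.227  1.166  1.759]
shelf in upright: x -0.2 y 0.3 z 78.9 F x -6.9 y 0.3 z 4.3
```

>>> {"fn": "drive_tool", "kwargs": {"plan": [{"dx":0,"dy":-0.0005,"dz":0.001,"ax":0,"ay":0,"az":0},{"dx":0,"dy":-0.0005,"dz":0.001,"ax":0,"ay":0,"az":0}]}}

```text
clock: 12.1
eef_pos: [566.2, 30.1, 134.9]
tool_rot: [[-0.11, 0.994, -0.006], [0.994, 0.11, -0.001], [0.0, -0.006, -1.0]]
wrist_force: [-5.4, -0.2, 5.1]
width: 0.101
```

```bash
python3 -c "
from h import *
up()"
```

```text
t 12.1 tcp [566.2  30.1 134.9] xang 96.32 z [-6.2e-03 -6.0e-04 -1.0e+00] F [-5.36 -0.2   5.05] T [-0.04  0.83  0.04] w 0.101
q [-0.591  0.371  0.609  1.685 -0.227  1.164  1.759]
shelf in upright: x -0.2 y 0.3 z 78.9 F x -5.4 y 0.4 z 5.1
```

>>> {"fn": "drive_tool", "kwargs": {"plan": [{"dx":0,"dy":0,"dz":0,"ax":0,"ay":0,"az":0},{"dx":0,"dy":0,"dz":0,"ax":0,"ay":0,"az":0},{"dx":0,"dy":0,"dz":0,"ax":0,"ay":0,"az":0},{"dx":0,"dy":0,"dz":0,"ax":0,"ay":0,"az":0},{"dx":0,"dy":0,"dz":0,"ax":0,"ay":0,"az":0}], "jaw": 130}}

```text
clock: 12.6
eef_pos: [566.3, 30.1, 134.8]
tool_rot: [[-0.11, 0.994, -0.006], [0.994, 0.11, -0.001], [-0.0, -0.006, -1.0]]
wrist_force: [0.1, -0.6, 0.0]
width: 0.487
```

```bash
python3 -c "
from h import *
up();snap('side',10,(230,150,380,320),3.5)"
```

```text
t 12.6 tcp [566.3  30.1 134.8] xang 96.32 z [-6.1e-03 -7.0e-04 -1.0e+00] F [ 0.1  -0.56  0.02] T [-0.03 -0.03 -0.02] w 0.4866
q [-0.591  0.371  0.609  1.685 -0.227  1.164  1.759]
shelf in upright: x -0.1 y 0.3 z 78.8 F x 0.0 y -0.6 z 0.0
```

View pics/side10.png

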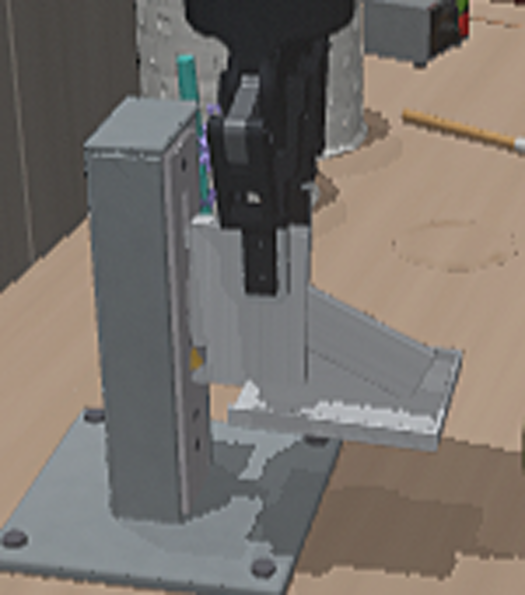

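>>> {"fn": "drive_tool", "kwargs": {"plan": [{"dx":0,"dy":0,"dz":-0.01,"ax":0,"ay":0,"az":0},{"dx":0,"dy":0,"dz":-0.03,"ax":0,"ay":0,"az":0},{"dx":0,"dy":-0.002,"dz":-0.06,"ax":0,"ay":0,"az":0},{"dx":0,"dy":-0.02,"dz":-0.09,"ax":0,"ay":0,"az":0},{"dx":0,"dy":-0.05,"dz":-0.12,"ax":0,"ay":0,"az":0},{"dx":0,"dy":-0.08,"dz":-0.13,"ax":0,"ay":0,"az":0},{"dx":0,"dy":-0.1,"dz":-0.13,"ax":0,"ay":0,"az":0},{"dx":0,"dy":-0.1,"dz":-0.13,"ax":0,"ay":0,"az":0},{"dx":0,"dy":-0.1,"dz":-0.13,"ax":0,"ay":0,"az":0}]}}

```text
clock: 13.55
eef_pos: [467.9, 19.4, 266.2]
tool_rot: [[-0.11, 0.994, -0.005], [0.994, 0.11, 0.001], [0.001, -0.005, -1.0]]
wrist_force: [0.2, 0.4, 0.5]
width: 0.489
```

```bash
python3 -c "
from h import *
up();snap('side',11);snap('wrist',11);snap('top',11)
w=cv2.imread('pics/side11.png');cv2.imwrite('pics/side11z.png',cv2.resize(w[190:300,260:375],None,fx=5,fy=5,interpolation=cv2.INTER_CUBIC))"
```

```text
t 13.55 tcp [467.9  19.4 266.2] xang 96.34 z [-4.8e-03  6.0e-04 -1.0e+00] F [0.24 0.42 0.49] T [ 0.01 -0.03 -0.06] w 0.4891
q [-0.721  0.013  0.625  1.739 -0.009  1.397  1.588]
shelf in upright: x -99.1 y 0.6 z 210.2 F x 0.3 y 0.4 z 0.5
```

View pics/side11z.png

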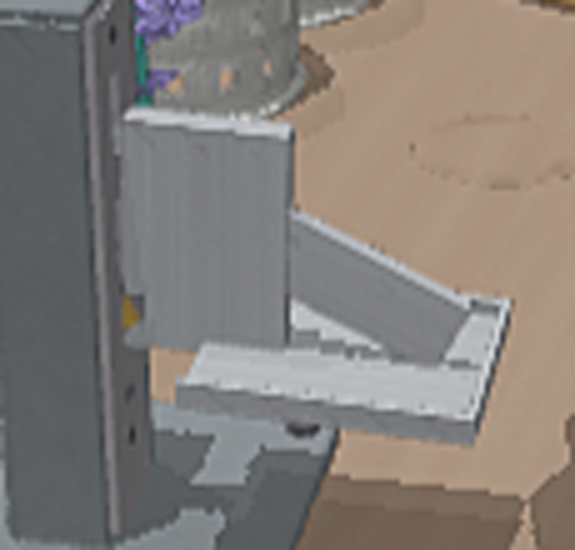

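View pics/wrist11.png

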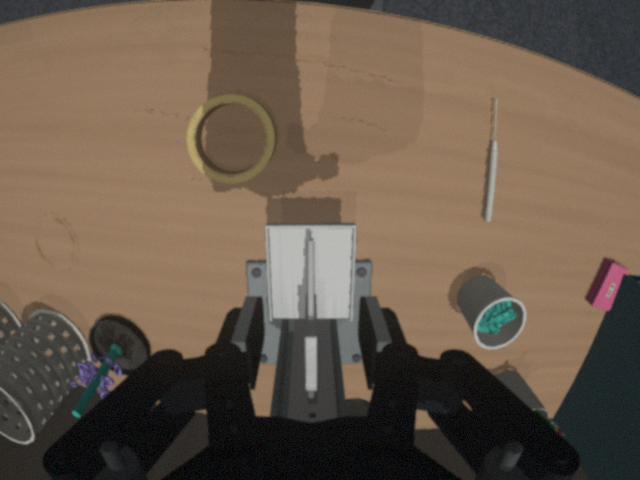

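View pics/top11.png

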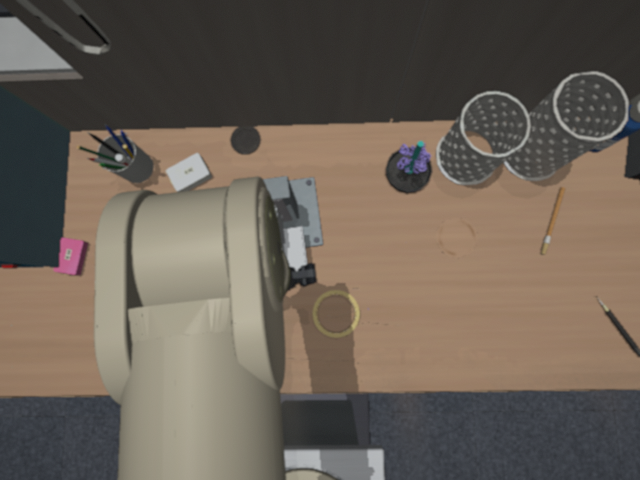

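Run:
```python
from h import *
O=UO+[0,0,79]+0.3*UY
for n,(x,y,z),m in [('plate top front(+y)',(0,5,86),(126,122)),('plate top rear',(-57,5,86),(290,137)),('tray far-left rim top',(-128,42,11),(477,418)),('tray left front rim',(-28,42,11),(178,382)),('tray rear right rim',(-128,-42,11),(509,303))]:
    p=proj('side',O+x*UX+y*UY+[0,0,z]);q=np.array(zz(m,(260,190),5));print(n,p.round(1),q.round(1),(q-p).round(1))
for n,(x,y,z),m in [('chan top fr +y',(0,32,211),None),('base corner',(-60,75,10),None)]:print(n,proj('side',UO+x*UX+y*UY+[0,0,z]).round(1))
```

```text
plate top front(+y) [282.  212.3] [284.8 214. ] [2.8 1.7]
plate top rear [315.8 214.9] [317.6 217. ] [1.8 2.1]
tray far-left rim top [354.7 270.6] [355.  273.2] [0.3 2.6]
tray left front rim [294.2 264.5] [295.2 266. ] [1.  1.5]
tray rear right rim [361.9 246.9] [361.4 250.2] [-0.5  3.3]
chan top fr +y [275.8 191.8]
base corner [309.5 318.6]
```

Run:
```python
from h import *
import cv2
a=cv2.imread('pics/side0.png').astype(int);b=cv2.imread('pics/side11.png').astype(int)
for n,(x0,y0,x1,y1) in dict(tub=(215,318,280,400),tape=(375,285,435,302)).items(): print(n,np.abs(a-b)[y0:y1,x0:x1].mean())
st();print(manip.close_job())
```

```text
tub 2.878674171357098
tape 23.7297385620915
t 13.7 tcp [468.2  19.3 265.3] xang 96.32 z [-0.0064 -0.0013 -1.    ] F [0.19 0.22 0.21] T [ 0.    0.02 -0.02] w 0.4923
q [-0.72   0.016  0.625  1.738 -0.009  1.397  1.588]
the job is handed in; nothing more can be done
None
```

The shelf is hooked on the upright with both claws through the slots. It is pressed down to its stop and released, and the job was handed in at about 13.7 s.

**What I did:**
- I gripped the plate about 45 mm behind its back edge.
- The wrist camera put the strip about 2.3 mm to the side of centre. I lined up on that and fed the claws in with no measurable resistance.
- The back edge touched the strip at about 5 N, with the shelf about 17 mm above home. I then pressed down in 1 mm steps.

**Last checks:**
- **Height:** before letting go, the arm reading put the shelf's origin 78.9 mm above the bench, against 79 mm for home. It did not move when pressed further.
- **Catch:** pressing down took up to about 10 N including the shelf's weight, then the resistance dropped away. The brass nose shows above the heel in the last side picture. I could not read the catch joint directly.
- **Force:** the highest wrist force I read was under 10 N, well below the 40 N limit. These readings come only at the end of each move call.
- **After release:** the force is zero and the gripper is clear of everything. The shelf's tray hangs about 0.02 rad low by the camera, well under the 0.1 rad allowed.
- **Bystanders:** the wax tree and tape roll are at the same pixels in the top view as at the start, and the tub is unchanged in the side view.

**Checks that disagreed:**
- **Tape roll:** a before/after comparison of the side view showed a change in that patch (23.7). I took it to be the arm's shadow, because the roll's position in the top view is unchanged.
- **Camera positions:** the side and top cameras differed by about 6 to 7 mm on where the upright stands. I relied on the wrist camera and on touch instead.

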